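# Put the pile of pressing weights back in their blocks

### The job

The four steel pressing weights have been left in one pile: take it apart and put every weight back in the wooden block whose recess has its own shape and size, lying flat on the felt floor. Set them down rather than dropping them, and leave the glass vial standing and the tape roll lying where they are.

Things in the scene. Friction and masses are not known exactly. Their poses are not given: they have to be found in the camera images.
- weight_oblong: oblong plate weight, 90 x 46 mm, about 0.65 kg, at the bottom of the pile, on the table; its x axis runs along the 90 mm side. bare grey steel, 24 mm high like the others; origin at the centre of its underside, z up
- weight_square: square plate weight, 42 x 42 mm, about 0.3 kg, second from the bottom; x and y along its sides. bare grey steel, 24 mm high like the others; origin at the centre of its underside, z up
- weight_round: larger round weight, 38 mm in diameter, about 0.19 kg, third from the bottom. bare grey steel, 24 mm high like the others; origin at the centre of its underside, z up
- weight_small: smaller round weight, 24 mm in diameter, about 0.08 kg, on top of the pile. bare grey steel, 24 mm high like the others; origin at the centre of its underside, z up
- block_oblong: fixed wooden block 126 x 82 mm with an oblong recess of 106 x 62 mm (106 mm along its x axis), for the oblong weight; 8 mm of play all round. origin at the centre of its underside, z up; the recess is centred on the origin, its felt floor 8 mm and the rim 13 mm above the table (5 mm deep)
- block_square: fixed wooden block 78 x 78 mm with a square recess of 58 x 58 mm, sides along x and y, for the square weight; 8 mm of play all round. origin at the centre of its underside, z up; the recess is centred on the origin, its felt floor 8 mm and the rim 13 mm above the table (5 mm deep)
- block_round: fixed wooden block 74 x 74 mm with a round recess of 54 mm diameter, for the larger round weight; 8 mm of play all round. origin at the centre of its underside, z up; the recess is centred on the origin, its felt floor 8 mm and the rim 13 mm above the table (5 mm deep)
- block_small: fixed wooden block 58 x 58 mm with a round recess of 40 mm diameter, for the smaller round weight; 8 mm of play all round. origin at the centre of its underside, z up; the recess is centred on the origin, its felt floor 8 mm and the rim 13 mm above the table (5 mm deep)
- vial: loose glass vial with a black cap, 23 mm in diameter, 61 mm high, standing near the pile; origin at the centre of its underside; not to be moved
- tape: loose roll of white paper tape lying flat, 66 mm in diameter, 19 mm high; origin at the centre of its underside; not to be moved
There are look-alikes about, which are no part of the job. What is shaped like the weight_oblong but green or purple is not meant.

How it is judged (in metres and radians):
At the end, for the whole second after the job is handed in: Each weight lies released and at rest in the recess of its own block: centre within 13 mm of the block's centre, underside on the recess floor (within 2.5 mm), tilted less than 3 degrees. The vial stands upright and it and the tape roll are within 20 mm of where they were (horizontal distance between weight_oblong and block_oblong below 0.013 m and z of weight_oblong in the frame of block_oblong between 0.005 and 0.0105 m and angle between each of weight_oblong, weight_square, weight_round, weight_small's own z axis and vertical below 0.06 rad and linear speed of each of weight_oblong, weight_square, weight_round, weight_small below 0.02 m/s and contact force between each of weight_oblong, weight_square, weight_round, weight_small and the fingers below 0.1 N and horizontal distance between weight_square and block_square below 0.013 m and z of weight_square in the frame of block_square between 0.005 and 0.0105 m and horizontal distance between weight_round and block_round below 0.013 m and z of weight_round in the frame of block_round between 0.005 and 0.0105 m and horizontal distance between weight_small and block_small below 0.013 m and z of weight_small in the frame of block_small between 0.005 and 0.0105 m and distance of each of vial, tape from where it was at the start of the episode below 0.02 m and angle between vial's own z axis and vertical below 0.2 rad); the robot touches nothing.
It fails at once if a weight was dropped (fell freely, faster than 0.75 m/s) ((linear speed of weight_oblong above 0.75 m/s and contact force between weight_oblong and anything else below 0.05 N) or (linear speed of weight_square above 0.75 m/s and contact force between weight_square and anything else below 0.05 N) or (linear speed of weight_round above 0.75 m/s and contact force between weight_round and anything else below 0.05 N) or (linear speed of weight_small above 0.75 m/s and contact force between weight_small and anything else below 0.05 N)).
It fails at once if the vial was tipped or pushed away (distance of vial from where it was at the start of the episode above 0.02 m or angle between vial's own z axis and vertical above 0.5 rad).
It fails at once if the tape roll was pushed away (distance of tape from where it was at the start of the episode above 0.02 m).
It also fails if it takes over 106 s, if anything falls off the work surface, if the arm or the gripper's body presses on something with over 40 N, if the wrist force passes 120 N, or if a joint passes its speed limit or range.

### The arm

A 6-joint arm with a two-finger parallel gripper is mounted at the origin on the work surface; the furniture and walls round the work are solid. World frame = base frame: x ahead of the robot, y to its left, z up, the work surface at z = 0. Lengths are in m, angles in degrees, forces in N, time in s.
With the tool pointing down it reaches from about 0.3 to 0.75 m from the base axis. Payload 8.5 kg.
Tool frame: the origin (TCP) lies between the finger pads; the fingertips stand 14 mm ahead of it and the grasp point (between the pads) lies 5 mm behind it; x points along the fingers, z is the direction in which the jaws open and shut, and the axes are right-handed (so a half turn about x gives the same grasp; the last joint's range is limited). The gripper opens to 85 mm and grips with 20 to 120 N. Pads are 22 mm wide; open, the fingers measure 114 mm over their backs; the gripper's body (76 mm by 85 mm) begins 54 mm behind the grasp point. The pads swing forward as they close: fully open they stand 13 mm farther back than shut.
Start: joints at [50.861, 21.807, 74.336, -0, 83.858, -12.336], TCP at [0.248, 0.491, 0.21] pointing down, gripper open.
Joint ranges: [-178.18, 178.18], [-50.72, 133.34], [12.68, 142.11], [-81.47, 261.47], [9.98, 163.14], [-165.26, 165.26]. Speed limits (degrees/s): [136.94, 136.94, 180, 180, 180, 180].

### API

Orientations are given as a 3x3 rotation matrix whose columns are the frame's x, y, z axes.
In Python, from rig import env gives the robot as it stands.
- The arm moves only by the shell command python3 -m jog 'ROWS' [FORCE]. ROWS is JSON, a list of rows, each a list of 5 numbers: the opening, from -1 (shut) to 1 (fully open), so that 0 is half open, then the shift along the tool's x, y, z in m, then the turn about the tool's x in rad. In form: [[claw, dx, dy, dz, yaw], ...]. A call has 1 to 20 rows; each row is the pose to reach, as a shift and turn from the pose commanded when the call began, along the tool's axes at that moment; what a row does not reach only later rows make up. A row lasts 1/10 s, in which the tool goes at most 50 mm and 8.59 degrees, less where a joint would pass 70% of its speed; a pose out of reach is approached as far as the arm can. A call with a gripper value outside its range is refused whole. The fingers move at their own pace and stop on an object; FORCE is the grip in N (left out, the last holds). Time passes only in rows, so rows that repeat a pose let the fingers close. It gives the time, the measured TCP pose, the force and the opening at its end, in the units of the state.
- env.observe(): the state, without advancing time (a new reading comes with each control period).
- env.get_image(name): name is "scene" or "top"; returns the picture (384x512x3 uint8, red, green, blue); there is no depth.
- env.camera_model(name): a dict with "fx", "fy", "cx", "cy" (pixels), "origin" and "orientation" of the camera in the world. Camera axes: x right, y up, looking along -z (the intrinsics and any distortion apply to the point x, -y, -z); pixel columns grow to the right and rows downward; lengths in m; the calibration is good to about 2 mm. A picture is of the moment at which its call begins. camera_model takes no time and is no camera call.
- env.close_job(): hands the job in, once; it reports no verdict.
The state is a dict: "time_s": time; "q": joint angles; "qvel": joint speeds; "joint_efforts": joint torques, N m; "position": TCP position; "tool_rot": TCP orientation; "ft_force": force on the tool from outside, world axes, zero at the start; "wrist_torque": the same for the moment, N m; "grip_width": finger opening in m.
Only numpy, scipy, OpenCV 4.12 (cv2) and the standard library are available. Lean on these libraries where they do the work, as an engineer would, in place of code of your own. Each camera call takes 0.05 s, during which the arm holds its last target.

## Working session

There is one attempt and no reset: what is moved stays moved. The work goes in short steps, Python scripts to look and compute and a shell command to move; the robot and the scene stay as the last step left them, time stands still between calls to the robot, and variables do not carry over. Pictures are saved under pics/ and viewed, and the job is handed in when it is done.

```bash
ls; mkdir -p pics
python3 - <<'E'
from rig import env
import cv2
for n in("scene","top"):
    im=env.get_image(n); cv2.imwrite(f"pics/{n}0.png",im[:,:,::-1])
    print(n,env.camera_model(n))
print(env.observe())
E
```

```text
pics
scene {'fx': 366.1608130473185, 'fy': 366.1608130473185, 'cx': 257.5794257675407, 'cy': 190.21241073181793, 'origin': array([-0.04140097, -0.71205896,  0.49025207]), 'orientation': array([[ 0.80657757,  0.29390128, -0.51288854],
       [-0.59072794,  0.36882242, -0.71764233],
       [-0.0217512 ,  0.88181181,  0.47109959]])}
top {'fx': 367.52321191588794, 'fy': 367.52321191588794, 'cx': 254.73708706852358, 'cy': 192.8829914626567, 'origin': array([ 0.2386469 , -0.05350779,  0.98670986]), 'orientation': array([[ 0.08231513,  0.97310229, -0.21516543],
       [-0.99659187,  0.08153639, -0.01250823],
       [ 0.00537203,  0.21546174,  0.97649751]])}
{'time_s': 0.1, 'q': array([ 5.08608821e+01,  2.18356249e+01,  7.43789127e+01,  6.36090285e-04,
        8.38575839e+01, -1.23371680e+01]), 'qvel': array([-0.02616241, -0.02539011, -0.14022378,  0.0218609 , -0.02413016,
       -0.06838767]), 'joint_efforts': array([ 3.86606072e-03, -4.49218547e+01, -2.31656545e+01, -2.20238312e-04,
        3.71416492e-03, -3.87390787e-05]), 'position': array([0.24782604, 0.49068146, 0.20949646]), 'tool_rot': array([[-8.03095355e-04, -8.92569823e-01,  4.50908489e-01],
       [-9.69343882e-04,  4.50909118e-01,  8.92569341e-01],
       [-9.99999208e-01,  2.79732906e-04, -1.22733012e-03]]), 'ft_force': array([-0.76542385, -0.29275928,  1.27770336]), 'wrist_torque': array([0.02751814, 0.0045773 , 0.00827455]), 'grip_width': 0.08538805876845264}
```

View pics/scene0.png

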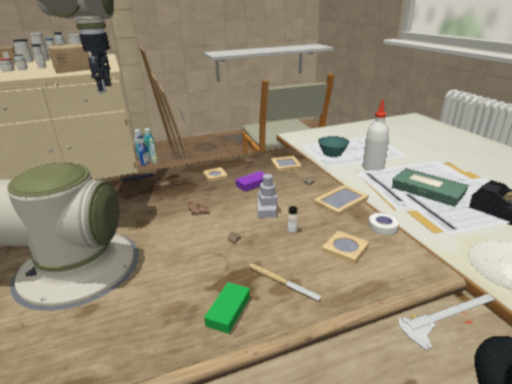

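View pics/top0.png

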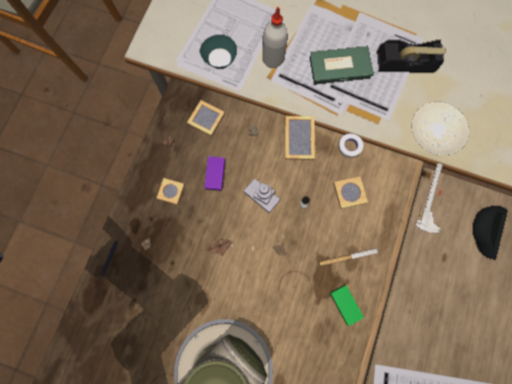

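The top view shows the pile at about (263,194) and the vial at (305,201). The blocks are oblong (300,137), square (206,117), round (351,192) and small (170,190), and the tape is at (350,145). Two things could be taken for weight_oblong: the purple plate at (215,173) and the green plate at (347,305). I choose the bare grey plate under the pile and will check it in a crop.

Run:
```python
import cv2
im=cv2.imread("pics/top0.png")
c=im[160:225,225:325]; cv2.imwrite("pics/c1.png",cv2.resize(c,None,fx=8,fy=8,interpolation=cv2.INTER_CUBIC)[:600])
c=im[95:210,150:375]; cv2.imwrite("pics/c2.png",cv2.resize(c,None,fx=3.5,fy=3.5,interpolation=cv2.INTER_CUBIC)[:600])
im=cv2.imread("pics/scene0.png")
c=im[165:240,235:310]; cv2.imwrite("pics/c3.png",cv2.resize(c,None,fx=8,fy=8,interpolation=cv2.INTER_CUBIC)[:600])
```

```text
(no output)
```

View pics/c1.png

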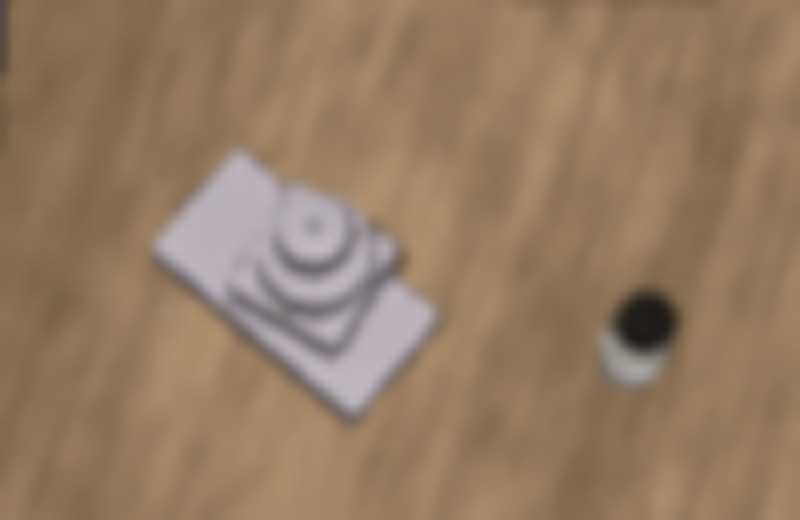

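View pics/c2.png

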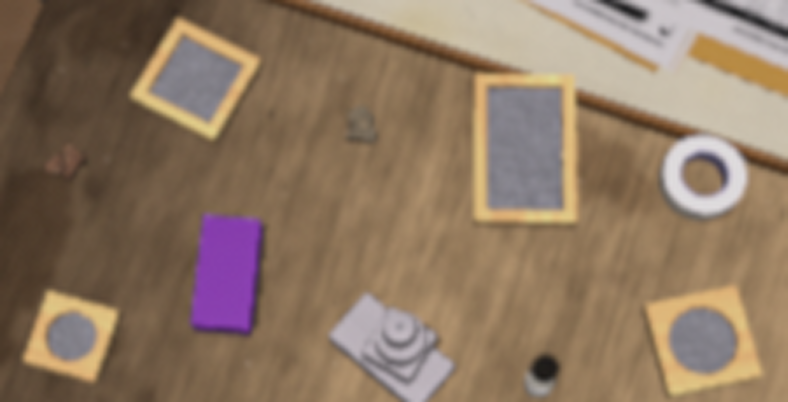

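View pics/c3.png

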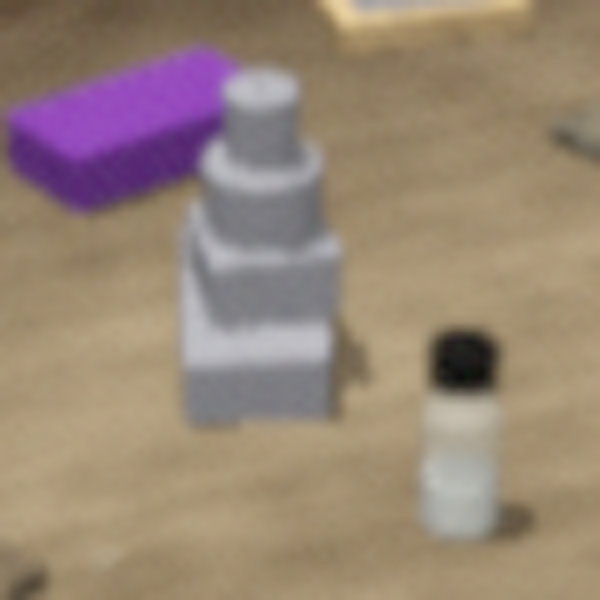

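```bash
cat > h.py <<'E'
import numpy as np, cv2
from rig import env
def ray(cam,uv,z):
    m=env.camera_model(cam); uv=np.atleast_2d(np.asarray(uv,float))
    d=np.c_[(uv[:,0]-m['cx'])/m['fx'],-(uv[:,1]-m['cy'])/m['fy'],-np.ones(len(uv))]@m['orientation'].T
    o=m['origin']; return (o+d*((z-o[2])/d[:,2])[:,None])[:,:2]
def proj(cam,P):
    m=env.camera_model(cam); p=(np.atleast_2d(P)-m['origin'])@m['orientation']
    return np.c_[m['cx']+m['fx']*p[:,0]/-p[:,2], m['cy']+m['fy']*p[:,1]/p[:,2]]
def crop(im,x0,y0,x1,y1,s,f):
    cv2.imwrite(f,cv2.resize(im[y0:y1,x0:x1],None,fx=s,fy=s,interpolation=cv2.INTER_CUBIC)[:600,:800])
E
python3 - <<'E'
from h import *
im=cv2.imread("pics/top0.png")
S=4
big=cv2.resize(im,None,fx=S,fy=S,interpolation=cv2.INTER_CUBIC)
hsv=cv2.cvtColor(big,cv2.COLOR_BGR2HSV)
def px(p): return (np.asarray(p,float)+.5)/S-.5
for n,c,r in(("obl",(300,137),21),("sq",(206,117),19),("rnd",(351,192),14),("sml",(171,191),10),):
    m=np.zeros(big.shape[:2],np.uint8); cv2.circle(m,(c[0]*S,c[1]*S),r*S,255,-1)
    lab=cv2.cvtColor(big,cv2.COLOR_BGR2LAB)[:,:,2]
    felt=((lab<138)&(m>0)).astype(np.uint8)*255
    cs=cv2.findContours(felt,cv2.RETR_EXTERNAL,cv2.CHAIN_APPROX_NONE)[0]; k=max(cs,key=cv2.contourArea)[:,0]
    w=ray("top",px(k),.008).astype(np.float32)
    print(n,"felt",np.round(cv2.minAreaRect(w),4) if 0 else cv2.minAreaRect(w))
def c1(p): return np.array([225,160])+(np.asarray(p,float)+.5)/8-.5
def c2(p): return np.array([150,95])+(np.asarray(p,float)+.5)/3.5-.5
ob=ray("top",c1([(238,150),(155,243),(352,415),(440,318)]),.024); print("oblong",ob.round(4),ob.mean(0),[np.linalg.norm(ob[i]-ob[i-1]).round(4) for i in range(4)])
sq=ray("top",c1([(400,250),(335,352),(230,285)]),.048); print("sq",sq.round(4),(sq[0]+sq[2])/2,np.linalg.norm(np.diff(sq,axis=0),axis=1))
print("round",ray("top",c1([(316,246)]),.072),"small",ray("top",c1([(314,226)]),.096))
print("vial cap",ray("top",c1([(646,321)]),.061), "tape",ray("top",c2([(705,173)]),.019))
for n,c in dict(sq=[(178,17),(260,62),(212,135),(131,93)],ob=[(474,72),(576,75),(577,219),(473,219)],rd=[(645,302),(738,286),(762,375),(672,391)],sm=[(47,291),(119,310),(96,379),(23,359)]).items():
    w=ray("top",c2(c),.013); print(n,w.mean(0).round(4),[np.linalg.norm(w[i]-w[i-1]).round(4) for i in range(4)], np.degrees(np.arctan2(*(w[1]-w[0])[::-1])))
E
```

```text
obl felt ((0.6268190741539001, -0.15373772382736206), (0.102968230843544, 0.058944329619407654), 3.5661873817443848)
sq felt ((0.663329541683197, 0.11717982590198517), (0.05554693937301636, 0.05445949733257294), 66.8236312866211)
rnd felt ((0.47890782356262207, -0.30099454522132874), (0.050501223653554916, 0.04988003522157669), 47.62556076049805)
sml felt ((0.4413274824619293, 0.18986092507839203), (0.03649081662297249, 0.03607222065329552), 7.340840816497803)
oblong [[ 0.4909 -0.0367]
 [ 0.4564 -0.0116]
 [ 0.4036 -0.0819]
 [ 0.4388 -0.1088]] [ 0.44742822 -0.05973554] [np.float64(0.0889), np.float64(0.0427), np.float64(0.0879), np.float64(0.0443)]
sq [[ 0.4554 -0.0928]
 [ 0.4197 -0.0741]
 [ 0.439  -0.0383]] [ 0.44719522 -0.06553229] [0.04024608 0.04073249]
round [[ 0.44888338 -0.06496326]] small [[ 0.44968054 -0.0635516 ]]
vial cap [[ 0.4356249  -0.17269424]] tape [[ 0.6128401  -0.29673248]]
sq [0.6631 0.1169] [np.float64(0.0758), np.float64(0.0786), np.float64(0.0734), np.float64(0.0755)] -115.48152493184844
ob [ 0.6265 -0.1534] [np.float64(0.1252), np.float64(0.083), np.float64(0.1226), np.float64(0.0825)] -86.94858046129639
rd [ 0.4795 -0.3012] [np.float64(0.0728), np.float64(0.0748), np.float64(0.0725), np.float64(0.0714)] -75.23188704801615
sm [0.4414 0.1887] [np.float64(0.0565), np.float64(0.0588), np.float64(0.0568), np.float64(0.0591)] -100.2659521867829
```

The crop confirms the choice: a bare grey plate lies under the square, round and small weights, and the purple and green plates are decoys. The measured sizes match the ones given.

```bash
cat >> h.py <<'E'
def go(x,y,z,az):
    s=env.observe(); R=s['tool_rot']; d=R.T@(np.array([x,y,z])-s['position'])
    cur=np.degrees(np.arctan2(R[1,2],R[0,2])); t=(cur-az+180)%360-180
    print("az %.1f q6 %.1f d"%(cur,s['q'][5]),d.round(4),"yaw %.3f"%np.radians(t),"t",round(s['time_s'],2))
E
python3 -c "
from h import *
go(.4495,-.0638,.16,-28)"
```

```text
az 63.2 q6 -12.3 d [ 0.0499 -0.43   -0.4039] yaw 1.592 t 0.1
```

```bash
python3 -m jog '[[1,0,-0.2,-0.2,0.6],[1,0,-0.2,-0.2,0.6],[1,0,-0.2,-0.2,0.6],[1,0,-0.2,-0.2,0.6],[1,0,-0.2,-0.2,0.6],[1,0,-0.2,-0.2,0.6],[0.1,0.05,-0.43,-0.404,1.592],[0.1,0.05,-0.43,-0.404,1.592],[0.1,0.05,-0.43,-0.404,1.592],[0.1,0.05,-0.43,-0.404,1.592],[0.1,0.05,-0.43,-0.404,1.592],[0.1,0.05,-0.43,-0.404,1.592],[0.1,0.05,-0.43,-0.404,1.592],[0.1,0.05,-0.43,-0.404,1.592],[0.1,0.05,-0.43,-0.404,1.592],[0.1,0.05,-0.43,-0.404,1.592]]' 50
python3 - <<'E'
from h import *
go(.4495,-.0638,.092,-28)
im=env.get_image("scene")[:,:,::-1]; crop(im,210,90,330,240,4,"pics/s1.png")
P=env.observe()['position']
print(env.observe()['grip_width'],(proj("scene",[P,P-[0,0,.014]])-[210,90])*4)
E
```

```text
time_s: 1.7
position: [0.4492, -0.0625, 0.1602]
tool_rot: [[0.0, 0.467, 0.884], [0.0, 0.884, -0.467], [-1.0, 0.0, 0.0]]
ft_force: [-0.3, 0.4, -0.4]
grip_width: 0.0472
az -27.8 q6 4.9 d [ 0.0682 -0.0011  0.0009] yaw 0.003 t 1.7
0.04731161426048941 [[222.60474018 245.06185769]
 [222.86961889 266.77950833]]
```

View pics/s1.png

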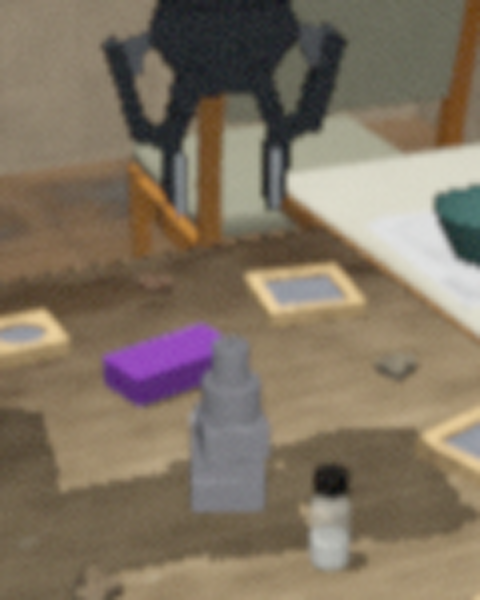

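The fingertips appear at about (225,208) in this crop, and I expected (223,267). I'll check the scene calibration against the pile and the vial.

Run:
```python
from h import *
print((proj("scene",[[.4495,-.0638,.096],[.4495,-.0638,.072],[.4356,-.1727,.061],[.4356,-.1727,0]])-[210,90])*4)
im=env.get_image("scene")[:,:,::-1]; crop(im,210,90,330,240,4,"pics/s2.png")
im=env.get_image("top")[:,:,::-1]; crop(im,190,110,340,230,5,"pics/t2.png")
P=env.observe()['position']; print(P,(proj("top",[P,P-[0,0,.014]])-[190,110])*5)
```

```text
[[225.33128316 342.9070127 ]
 [225.73466964 377.53600622]
 [322.84939824 470.04914439]
 [320.68722229 559.06938484]]
[ 0.44946256 -0.06270861  0.16033163] [[371.30436095 357.61303217]
 [370.39290939 364.91161377]]
```

View pics/s2.png

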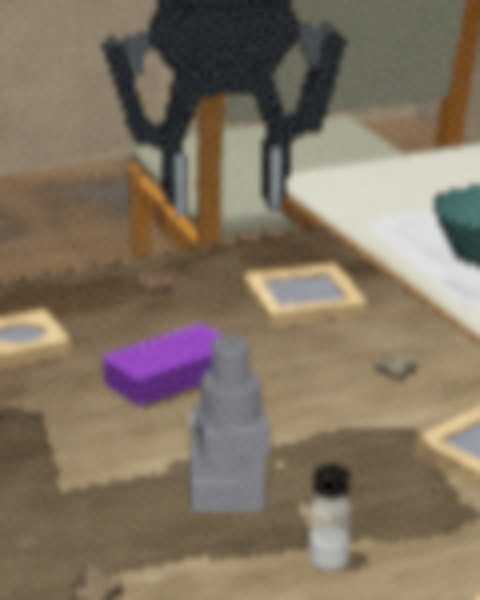

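View pics/t2.png

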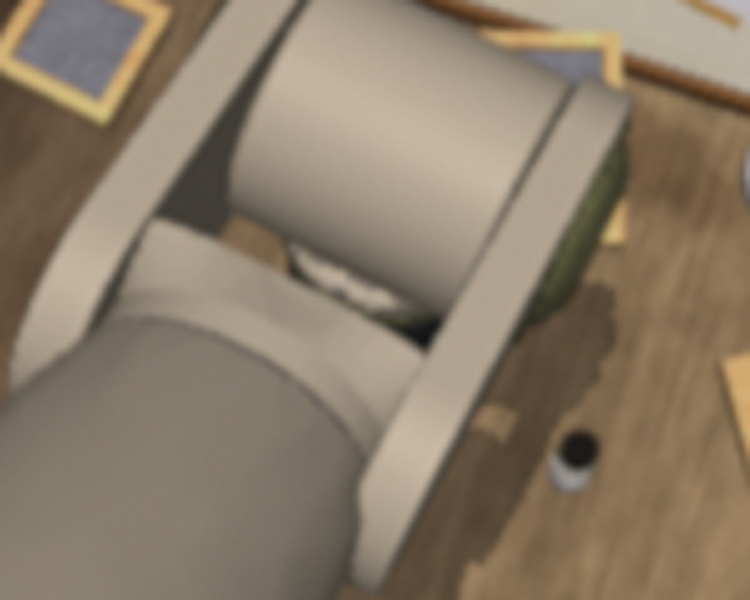

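Run:
```python
from h import *
P=np.array([.24783,.49068,.2095])
print((proj("scene",[P,P-[0,0,.014],P+[0,0,.005]])-[60,0])*6)
im=cv2.imread("pics/scene0.png"); crop(im,60,0,150,100,6,"pics/s0g.png")
```

```text
[[280.565277   601.45217566]
 [286.33511504 628.12494101]
 [278.48846063 591.85148406]]
```

View pics/s0g.png

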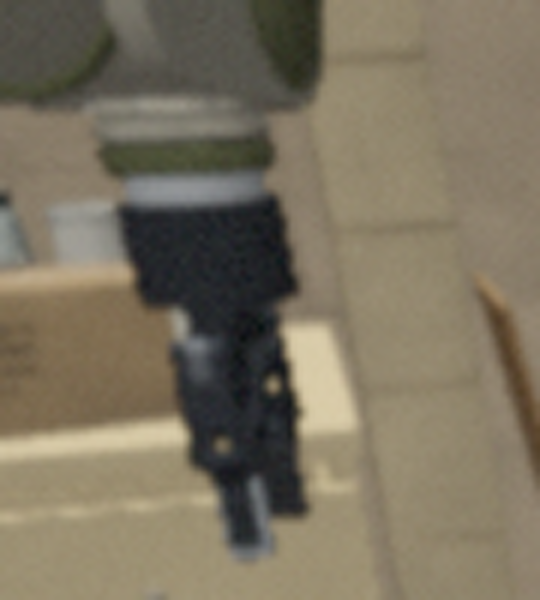

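Both pictures show the fingertips about 33 mm higher along the tool axis than the stated TCP implies. The scene camera agrees with the pile and the depth, so the offset looks real. I'll go down in stages and check before trusting either figure.

```bash
python3 -m jog '[[0.1,0.04,-0.001,0,0],[0.1,0.06,-0.001,0,0],[0.1,0.08,-0.001,0,0],[0.1,0.08,-0.001,0,0]]'
python3 - <<'E'
from h import *
go(.4495,-.0638,.054,-28)
im=env.get_image("scene")[:,:,::-1]; crop(im,220,110,320,210,6,"pics/s3.png")
P=env.observe()['position'];print((proj("scene",[P])-[220,110])*6, proj("scene",[[.4495,-.0638,.096],[.4495,-.0638,.106]])*6-np.array([220,110])*6)
E
```

```text
time_s: 2.25
position: [0.4479, -0.0635, 0.0784]
tool_rot: [[-0.004, 0.469, 0.883], [0.002, 0.883, -0.469], [-1.0, -0.0, -0.004]]
ft_force: [0.0, 0.8, -0.9]
grip_width: 0.0469
az -27.9 q6 4.8 d [0.0244 0.0005 0.0016] yaw 0.001 t 2.25
[[277.15153482 430.18378075]] [[277.99692474 394.36051905]
 [277.74031134 372.33136264]]
```

View pics/s3.png

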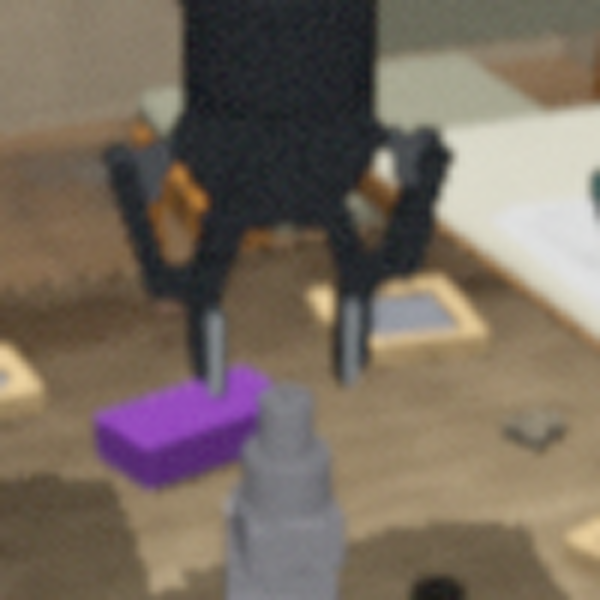

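The tips are at rows 383–393, level with the top of the small weight at about row 390. That puts them near z≈0.10 with the TCP at 0.078, so the offset is confirmed. Going down around the small weight.

```bash
python3 -m jog '[[0.1,0,0.0005,0.0016,0],[0.1,0.01,0.0005,0.0016,0],[0.1,0.021,0.0005,0.0016,0],[0.1,0.021,0.0005,0.0016,0]]'
python3 - <<'E'
from h import *
go(.4495,-.0638,.054,-28)
im=env.get_image("scene")[:,:,::-1]; crop(im,220,110,320,210,6,"pics/s4.png")
E
```

```text
time_s: 2.7
position: [0.4504, -0.0646, 0.0583]
tool_rot: [[-0.001, 0.47, 0.883], [0.001, 0.883, -0.47], [-1.0, -0.0, -0.001]]
ft_force: [-0.0, -0.1, -0.2]
grip_width: 0.0471
az -28.0 q6 4.9 d [ 0.0043  0.0003 -0.0011] yaw -0.000 t 2.7
```

View pics/s4.png

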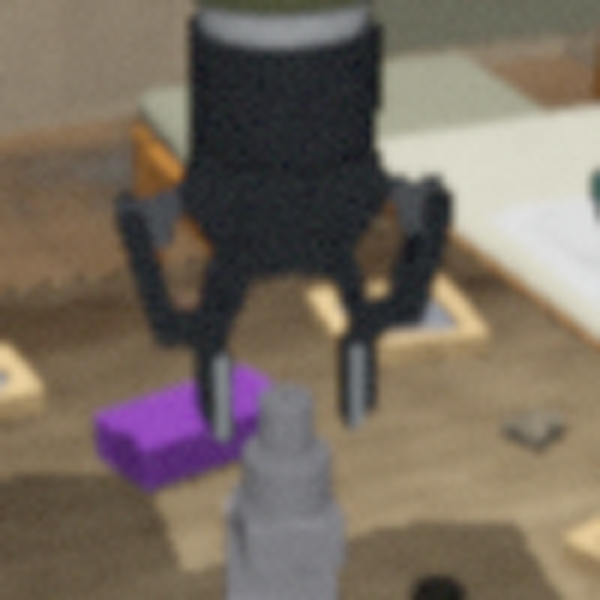

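The tips are at about z=0.078, and the weight is centred in the gap (287 against 288). The pads swing forward as they close, so I'll raise 4 mm, then close.

```bash
python3 -m jog '[[0.1,-0.004,0,0,0],[0.1,-0.004,0,0,0],[-1,-0.004,0,0,0],[-1,-0.004,0,0,0],[-1,-0.004,0,0,0],[-1,-0.004,0,0,0],[-1,-0.004,0,0,0],[-1,-0.004,0,0,0]]' 40
python3 - <<'E'
from h import *
print(env.observe()['grip_width'])
im=env.get_image("scene")[:,:,::-1]; crop(im,220,110,320,210,6,"pics/s5.png")
E
```

```text
time_s: 3.55
position: [0.4507, -0.0647, 0.0635]
tool_rot: [[0.0, 0.47, 0.883], [-0.0, 0.883, -0.47], [-1.0, -0.0, 0.0]]
ft_force: [-2.1, 1.0, 5.7]
grip_width: 0.0216
0.02158605145540721
```

View pics/s5.png

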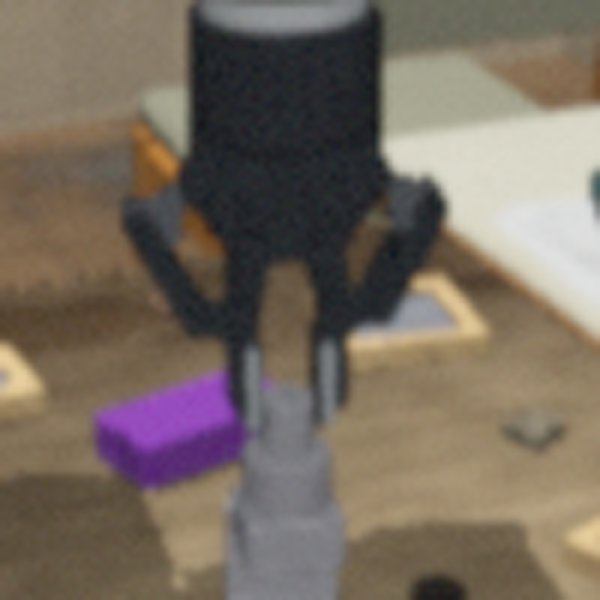

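```bash
python3 -m jog '[[-1,-0.01,0,0,0],[-1,-0.03,0,0,0],[-1,-0.06,0,0,0],[-1,-0.08,0,0,0],[-1,-0.08,0,0,0]]'
python3 - <<'E'
from h import *
go(.4414,.1893,.09,-28)
im=env.get_image("scene")[:,:,::-1]; crop(im,220,80,320,210,4.6,"pics/s6.png")
E
```

```text
time_s: 4.1
position: [0.452, -0.0652, 0.1457]
tool_rot: [[0.005, 0.47, 0.883], [-0.002, 0.883, -0.47], [-1.0, 0.0, 0.006]]
ft_force: [0.7, -0.6, -1.2]
grip_width: 0.0219
az -28.0 q6 4.9 d [ 0.0551  0.2197 -0.1292] yaw -0.000 t 4.1
```

View pics/s6.png

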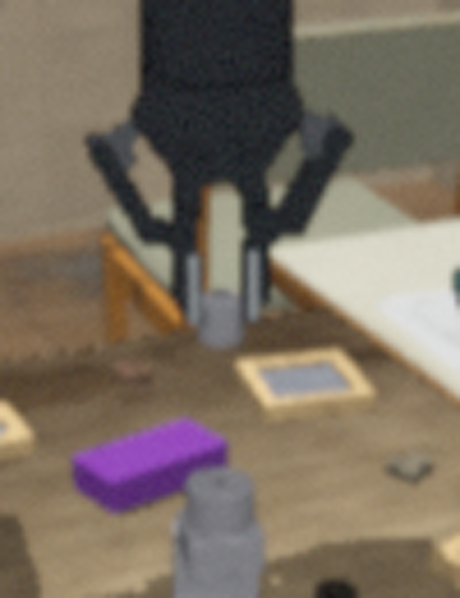

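The small weight is held, with its lower part showing below the tips. The rest of the pile hasn't moved. Taking it to block_small.

```bash
python3 -m jog '[[-1,0,0.03,-0.018,0],[-1,0,0.07,-0.041,0],[-1,0,0.11,-0.065,0],[-1,0,0.15,-0.088,0],[-1,0.01,0.19,-0.112,0],[-1,0.04,0.21,-0.124,0],[-1,0.08,0.2197,-0.1292,0],[-1,0.11,0.2197,-0.1292,0],[-1,0.115,0.2197,-0.1292,0],[-1,0.115,0.2197,-0.1292,0]]'
python3 - <<'E'
from h import *
go(.4414,.1893,.0,-28)
im=env.get_image("scene")[:,:,::-1]; crop(im,170,100,270,200,6,"pics/s7.png")
im=env.get_image("top")[:,:,::-1]; crop(im,130,140,230,240,6,"pics/t7.png")
print((proj("scene",[[.4414,.1893,.008]])-[170,100])*6)
E
```

```text
time_s: 5.15
position: [0.4395, 0.1896, 0.0274]
tool_rot: [[-0.002, 0.47, 0.883], [-0.0, 0.883, -0.47], [-1.0, -0.002, -0.002]]
ft_force: [0.1, 0.1, -0.5]
grip_width: 0.0217
az -28.0 q6 37.2 d [0.0274 0.0007 0.0019] yaw -0.001 t 5.15
[[265.85191602 445.14003023]]
```

View pics/s7.png

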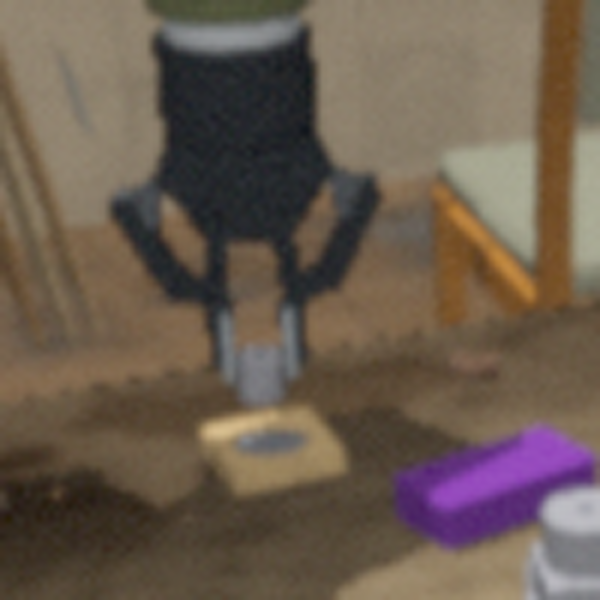

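```bash
python3 -m jog '[[-1,0.005,0.0007,0.004,0],[-1,0.012,0.0007,0.004,0],[-1,0.018,0.0007,0.004,0],[-1,0.022,0.0007,0.004,0],[-1,0.022,0.0007,0.004,0]]'
python3 - <<'E'
from h import *
go(.4414,.1893,.0,-28)
im=env.get_image("scene")[:,:,::-1]; crop(im,170,100,270,200,6,"pics/s8.png")
E
```

```text
time_s: 5.75
position: [0.4434, 0.1885, 0.0054]
tool_rot: [[-0.001, 0.47, 0.883], [-0.0, 0.883, -0.47], [-1.0, -0.001, -0.001]]
ft_force: [0.1, 0.2, -0.3]
grip_width: 0.0217
az -28.0 q6 36.9 d [ 0.0054 -0.0003 -0.0022] yaw -0.000 t 5.75
```

View pics/s8.png

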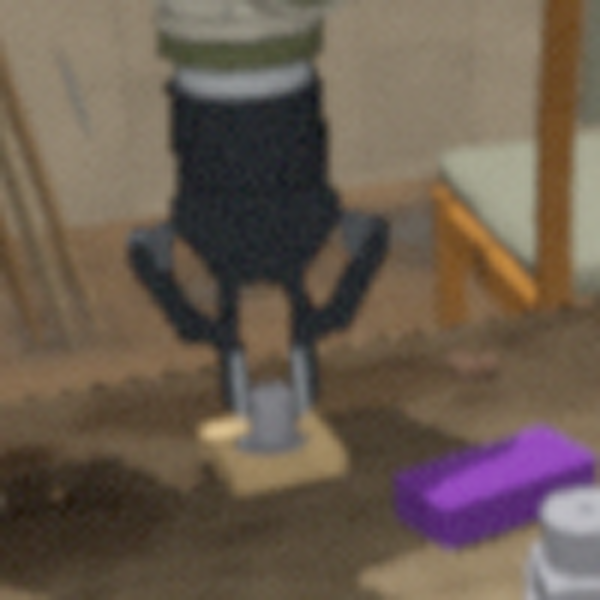

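It sits centred over the recess, with its base at about (273,445). Lowering slowly, watching the force.

```bash
python3 -m jog '[[-1,0.002,0,-0.001,0],[-1,0.004,0,-0.001,0],[-1,0.004,0,-0.001,0],[-1,0.004,0,-0.001,0]]'; python3 -m jog '[[-1,0.001,0,0,0],[-1,0.001,0,0,0],[-1,0.001,0,0,0]]'
```

```text
time_s: 6.2
position: [0.4429, 0.1891, 0.002]
tool_rot: [[0.0, 0.47, 0.883], [-0.0, 0.883, -0.47], [-1.0, 0.0, 0.0]]
ft_force: [-0.0, -0.3, -1.0]
grip_width: 0.0218
time_s: 6.5
position: [0.4429, 0.189, 0.001]
tool_rot: [[-0.0, 0.47, 0.883], [-0.0, 0.883, -0.47], [-1.0, -0.0, -0.0]]
ft_force: [1.0, 0.5, -1.5]
grip_width: 0.0218
```

```bash
python3 -m jog '[[-1,0.001,0,0,0],[-1,0.001,0,0,0]]';python3 -m jog '[[-1,0.001,0,0,0],[-1,0.001,0,0,0]]'; python3 -m jog '[[-1,0.001,0,0,0],[-1,0.001,0,0,0]]'
```

```text
time_s: 6.7
position: [0.4429, 0.189, -0.0001]
tool_rot: [[-0.0, 0.47, 0.883], [-0.0, 0.883, -0.47], [-1.0, -0.0, -0.0]]
ft_force: [-0.3, 0.5, -1.0]
grip_width: 0.0222
time_s: 6.9
position: [0.443, 0.1891, -0.0006]
tool_rot: [[0.0, 0.47, 0.883], [0.0, 0.883, -0.47], [-1.0, 0.0, 0.0]]
ft_force: [-1.3, 0.4, 5.3]
grip_width: 0.0221
time_s: 7.1
position: [0.4431, 0.1892, -0.0007]
tool_rot: [[0.001, 0.47, 0.883], [0.0, 0.883, -0.47], [-1.0, 0.001, 0.001]]
ft_force: [-4.9, -1.2, 17.8]
grip_width: 0.0222
```

Contact came at -0.0006, and I'd computed -0.0005. Releasing.

```bash
python3 -m jog '[[-1,-0.001,0,0,0],[-0.2,-0.001,0,0,0],[0.2,-0.001,0,0,0],[0.2,-0.001,0,0,0],[0.2,-0.001,0,0,0],[0.2,-0.03,0,0,0],[0.2,-0.07,0,0,0],[0.4,-0.11,0,0,0],[0.4,-0.12,0,0,0]]'
python3 - <<'E'
from h import *
go(.449,-.065,.12,-28)
im=env.get_image("scene")[:,:,::-1]; crop(im,170,100,270,200,6,"pics/s9.png")
E
```

```text
time_s: 8.0
position: [0.4445, 0.1894, 0.1217]
tool_rot: [[0.007, 0.47, 0.883], [0.001, 0.883, -0.47], [-1.0, 0.004, 0.005]]
ft_force: [-0.7, 0.4, -0.4]
grip_width: 0.06
az -28.0 q6 37.0 d [ 0.0014 -0.2225  0.1234] yaw -0.000 t 8.0
```

View pics/s9.png

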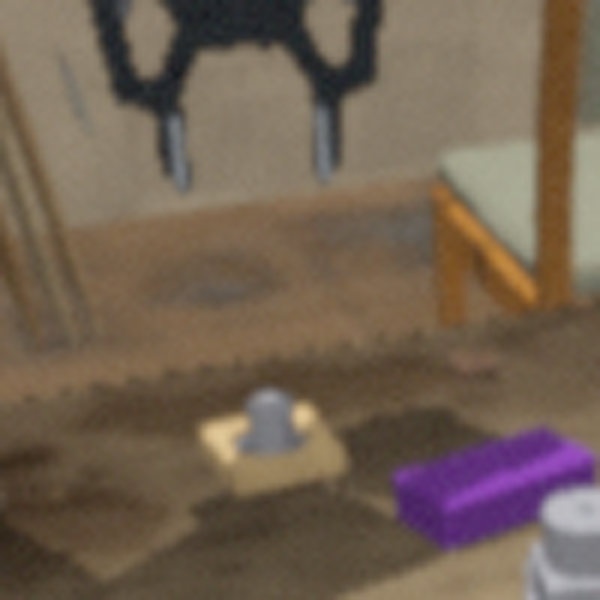

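The small weight stands upright in its recess. Checking both positions from the top camera.

Run:
```python
from h import *
im=env.get_image("top")[:,:,::-1]; crop(im,150,140,310,240,5,"pics/t9.png")
```

```text
(no output)
```

View pics/t9.png

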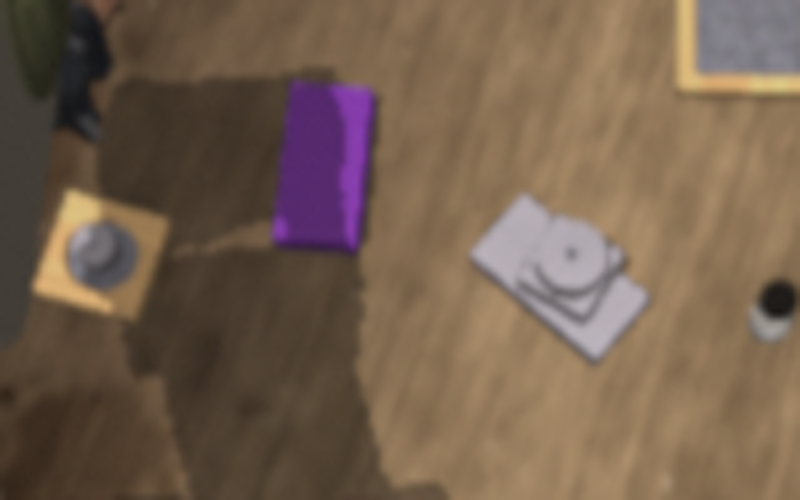

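Run:
```python
from h import *
f=lambda p:np.array([150,140])+(np.array(p,float)+.5)/5-.5
r=ray("top",f((572,254)),.072)[0]; print(r, ray("top",f((97,246)),.032))
sq=ray("top",f([(628,256),(584,322),(518,283)]),.048); print(sq,(sq[0]+sq[2])/2)
go(r[0],r[1],.12,-28)
```

```text
[ 0.44864162 -0.06482184] [[0.44104308 0.1871892 ]]
[[ 0.45553126 -0.09444398]
 [ 0.41853215 -0.07412235]
 [ 0.43631423 -0.03821507]] [ 0.44592275 -0.06632953]
az -28.0 q6 37.0 d [-0.001  -0.2218  0.1238] yaw -0.000 t 8.1
```

```bash
python3 -m jog '[[0.4,0,-0.05,0.028,0],[0.4,0,-0.1,0.056,0],[0.4,0,-0.14,0.078,0],[0.4,0,-0.18,0.1,0],[0.4,0,-0.21,0.117,0],[0.4,0,-0.2218,0.1238,0],[0.4,0,-0.2218,0.1238,0],[0.4,0.02,-0.2218,0.1238,0],[0.4,0.04,-0.2218,0.1238,0],[0.4,0.05,-0.2218,0.1238,0],[0.4,0.05,-0.2218,0.1238,0],[0.4,0.05,-0.2218,0.1238,0]]'
python3 - <<'E'
from h import *
go(.4486,-.0648,.040,-28)
im=env.get_image("scene")[:,:,::-1]; crop(im,220,110,320,210,6,"pics/s10.png")
E
```

```text
time_s: 9.3
position: [0.4482, -0.0643, 0.0682]
tool_rot: [[-0.0, 0.469, 0.883], [0.0, 0.883, -0.469], [-1.0, 0.0, -0.0]]
ft_force: [1.0, 0.6, -0.4]
grip_width: 0.0593
az -28.0 q6 4.8 d [ 0.0282 -0.0003  0.0006] yaw 0.001 t 9.3
```

View pics/s10.png

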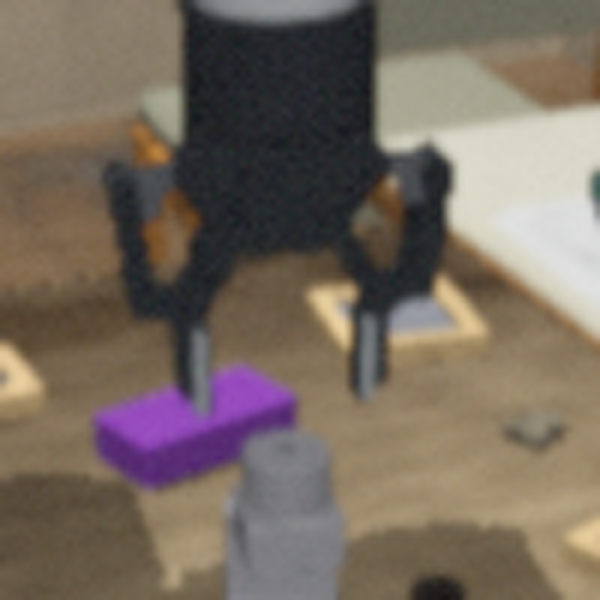

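```bash
python3 -m jog '[[0.4,0.015,0,0.001,0],[0.4,0.028,0,0.001,0],[0.4,0.028,0,0.001,0],[0.4,0.028,0,0.001,0],[-1,0.028,0,0.001,0],[-1,0.028,0,0.001,0],[-1,0.028,0,0.001,0],[-1,0.028,0,0.001,0],[-1,0.028,0,0.001,0],[-1,0.028,0,0.001,0]]' 50; python3 -m jog '[[-1,-0.01,0,0,0],[-1,-0.03,0,0,0],[-1,-0.06,0,0,0],[-1,-0.09,0,0,0],[-1,-0.09,0,0,0]]'
python3 - <<'E'
from h import *
go(.479,-.301,.025,-28)
im=env.get_image("scene")[:,:,::-1]; crop(im,220,80,320,210,4.6,"pics/s11.png")
E
```

```text
time_s: 10.35
position: [0.4496, -0.0656, 0.0412]
tool_rot: [[0.002, 0.47, 0.883], [-0.001, 0.883, -0.47], [-1.0, 0.0, 0.002]]
ft_force: [-0.5, -0.1, 8.7]
grip_width: 0.0355
time_s: 10.85
position: [0.4505, -0.0659, 0.1339]
tool_rot: [[0.007, 0.47, 0.883], [-0.003, 0.883, -0.47], [-1.0, 0.001, 0.007]]
ft_force: [-0.2, 0.5, -1.6]
grip_width: 0.0355
az -28.0 q6 4.7 d [ 0.1098 -0.1942  0.1347] yaw -0.000 t 10.85
```

View pics/s11.png

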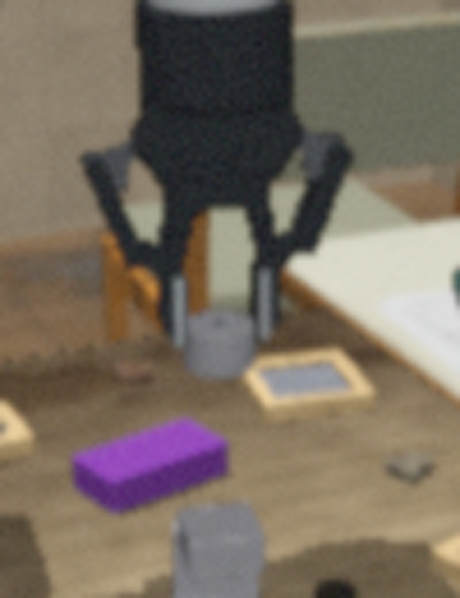

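The round weight is held and the square looks undisturbed. Carrying it high over the vial to block_round.

```bash
python3 -m jog '[[-1,0,-0.03,0.02,0],[-1,0,-0.065,0.045,0],[-1,0,-0.1,0.07,0],[-1,0,-0.135,0.094,0],[-1,0,-0.17,0.118,0],[-1,0,-0.19,0.132,0],[-1,0.01,-0.1942,0.1347,0],[-1,0.04,-0.1942,0.1347,0],[-1,0.08,-0.1942,0.1347,0],[-1,0.105,-0.1942,0.1347,0],[-1,0.105,-0.1942,0.1347,0],[-1,0.105,-0.1942,0.1347,0]]'
python3 - <<'E'
from h import *
go(.479,-.301,.002,-28)
im=env.get_image("scene")[:,:,::-1]; crop(im,290,150,420,270,5,"pics/s12.png")
print((proj("scene",[[.479,-.301,.008]])-[290,150])*5)
E
```

```text
time_s: 12.1
position: [0.4765, -0.2993, 0.025]
tool_rot: [[-0.001, 0.469, 0.883], [0.001, 0.883, -0.469], [-1.0, 0.0, -0.001]]
ft_force: [0.4, -1.1, -1.9]
grip_width: 0.0356
az -28.0 q6 -16.2 d [ 0.023  -0.0003  0.003 ] yaw 0.000 t 12.1
[[272.71422778 481.10678623]]
```

View pics/s12.png

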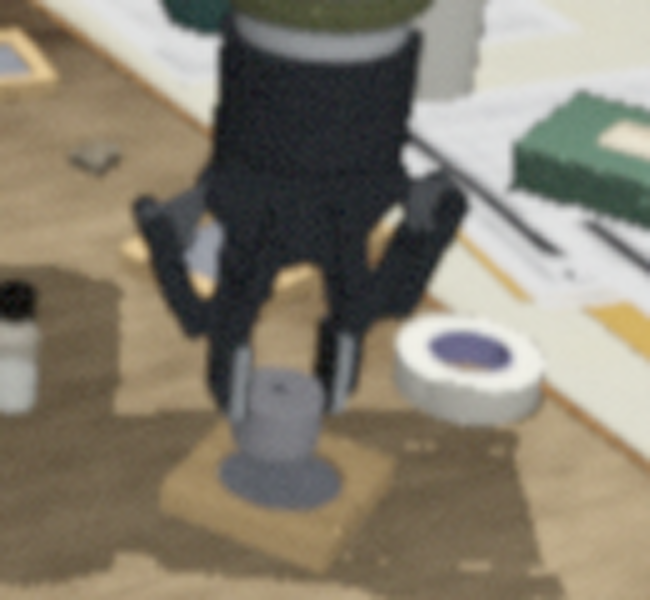

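```bash
python3 -m jog '[[-1,0.005,0,0.003,0],[-1,0.012,0,0.003,0],[-1,0.018,0,0.003,0],[-1,0.021,0,0.003,0],[-1,0.021,0,0.003,0],[-1,0.021,0,0.003,0]]'; python3 -m jog '[[-1,0.0015,0,0,0],[-1,0.0015,0,0,0]]'; python3 -m jog '[[-1,0.001,0,0,0],[-1,0.001,0,0,0]]'
python3 - <<'E'
from h import *
im=env.get_image("scene")[:,:,::-1]; crop(im,290,150,420,270,5,"pics/s13.png")
E
```

```text
time_s: 12.75
position: [0.4793, -0.3015, 0.0041]
tool_rot: [[0.0, 0.47, 0.883], [-0.0, 0.883, -0.47], [-1.0, -0.0, 0.0]]
ft_force: [0.1, 1.0, -0.3]
grip_width: 0.0354
time_s: 12.95
position: [0.4792, -0.3015, 0.0025]
tool_rot: [[0.0, 0.47, 0.883], [-0.0, 0.883, -0.47], [-1.0, -0.0, 0.0]]
ft_force: [-0.6, -0.2, -0.8]
grip_width: 0.0355
time_s: 13.15
position: [0.4792, -0.3014, 0.0015]
tool_rot: [[-0.0, 0.47, 0.883], [0.0, 0.883, -0.47], [-1.0, 0.0, -0.0]]
ft_force: [-0.4, 0.6, -1.4]
grip_width: 0.035
```

View pics/s13.png

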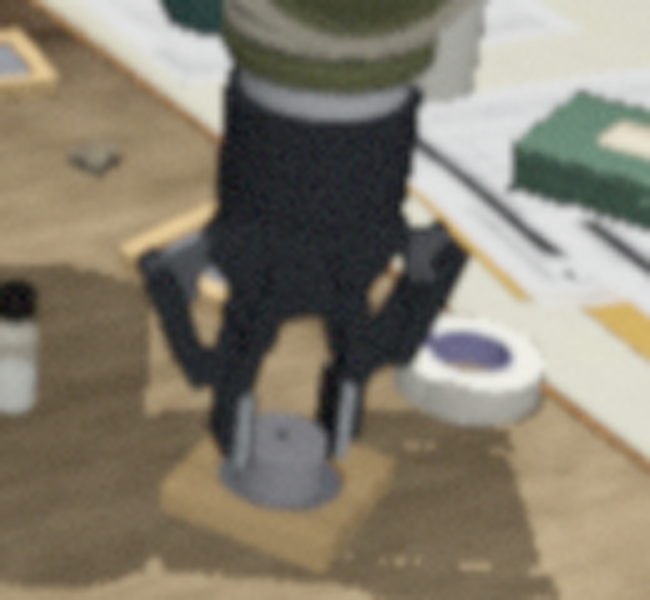

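```bash
python3 -m jog '[[-1,0.001,0,0,0],[-1,0.001,0,0,0]]';python3 -m jog '[[-1,0.001,0,0,0],[-1,0.001,0,0,0]]'
```

```text
time_s: 13.4
position: [0.4793, -0.3016, 0.0012]
tool_rot: [[0.0, 0.47, 0.883], [-0.0, 0.883, -0.47], [-1.0, -0.0, 0.001]]
ft_force: [-1.5, 2.3, 5.6]
grip_width: 0.0356
time_s: 13.6
position: [0.4794, -0.3016, 0.0011]
tool_rot: [[0.001, 0.47, 0.883], [-0.001, 0.883, -0.47], [-1.0, -0.001, 0.001]]
ft_force: [-3.5, 3.7, 13.3]
grip_width: 0.0358
```

Contact came at +0.001, as computed. Releasing and rising, then a look.

```bash
python3 -m jog '[[-1,-0.001,0,0,0],[0.1,-0.001,0,0,0],[0.4,-0.001,0,0,0],[0.4,-0.001,0,0,0],[0.4,-0.001,0,0,0],[0.4,-0.03,0,0,0],[0.4,-0.07,0,0,0],[0.5,-0.11,0,0,0],[0.5,-0.12,0,0,0]]'
python3 - <<'E'
from h import *
im=env.get_image("scene")[:,:,::-1]; crop(im,290,150,420,270,5,"pics/s14.png")
im=env.get_image("top")[:,:,::-1]; crop(im,225,130,385,250,5,"pics/t14.png")
E
```

```text
time_s: 14.5
position: [0.4805, -0.3026, 0.1237]
tool_rot: [[0.005, 0.47, 0.883], [-0.005, 0.883, -0.47], [-1.0, -0.002, 0.007]]
ft_force: [-1.1, 0.2, -0.5]
grip_width: 0.0635
```

View pics/s14.png

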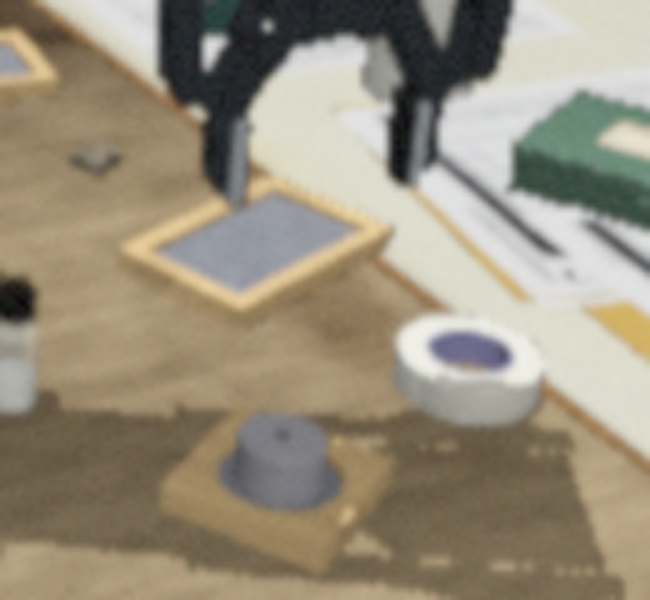

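View pics/t14.png

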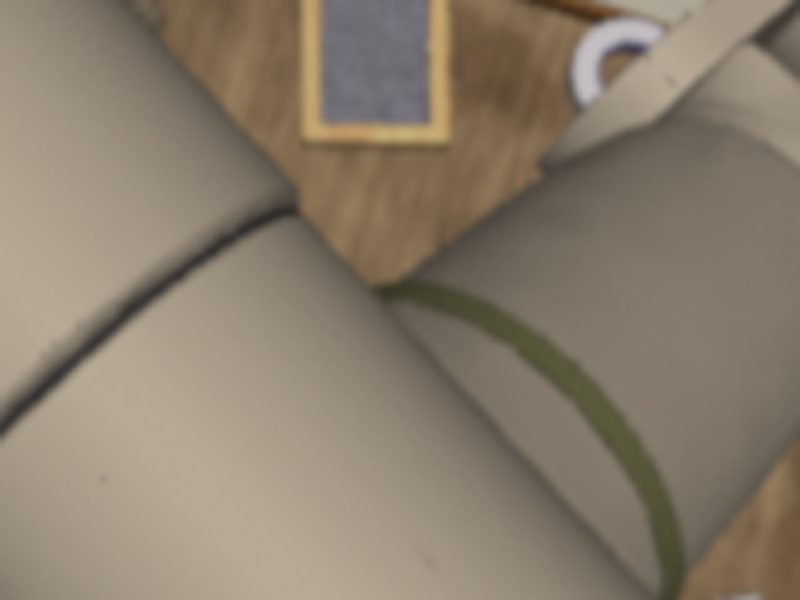

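The round weight is flat and centred in its recess (281,480). Next is the square.

```bash
python3 -c "
from h import *
go(.4465,-.066,.12,-28)"
```

```text
az -28.0 q6 -16.1 d [ 0.0002  0.1927 -0.1401] yaw -0.000 t 14.6
```

```bash
python3 -m jog '[[0.6,0,0.04,-0.029,0],[0.6,0,0.08,-0.058,0],[0.6,0,0.12,-0.087,0],[0.6,0,0.155,-0.112,0],[0.6,0,0.18,-0.13,0],[0.6,0,0.1927,-0.1401,0],[0.6,0.02,0.1927,-0.1401,0],[0.6,0.05,0.1927,-0.1401,0],[0.6,0.07,0.1927,-0.1401,0],[0.6,0.07,0.1927,-0.1401,0],[0.6,0.07,0.1927,-0.1401,0]]'
python3 - <<'E'
from h import *
go(.4465,-.066,.017,-28)
im=env.get_image("scene")[:,:,::-1]; crop(im,220,120,320,220,6,"pics/s15.png")
E
```

```text
time_s: 15.7
position: [0.4457, -0.0654, 0.049]
tool_rot: [[-0.002, 0.47, 0.883], [0.001, 0.883, -0.47], [-1.0, -0.0, -0.002]]
ft_force: [0.7, 0.1, 0.8]
grip_width: 0.0683
az -28.0 q6 4.6 d [ 0.032  -0.0001  0.0011] yaw -0.000 t 15.7
```

View pics/s15.png

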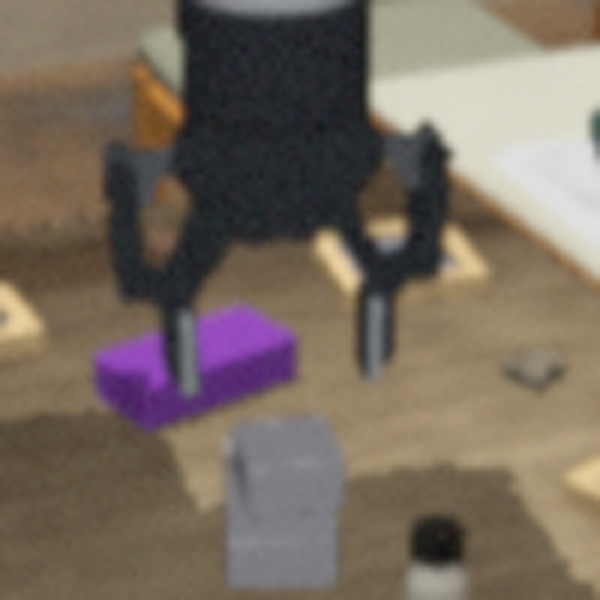

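```bash
python3 -m jog '[[0.6,0.01,0,0.0035,0],[0.6,0.022,0,0.0035,0],[0.6,0.032,0,0.0035,0],[0.6,0.032,0,0.0035,0],[0.6,0.032,0,0.0035,0],[0,0.032,0,0.0035,0],[-1,0.032,0,0.0035,0],[-1,0.032,0,0.0035,0],[-1,0.032,0,0.0035,0],[-1,0.032,0,0.0035,0],[-1,0.032,0,0.0035,0],[-1,0.032,0,0.0035,0]]' 60; python3 -m jog '[[-1,-0.01,0,0,0],[-1,-0.03,0,0,0],[-1,-0.06,0,0,0],[-1,-0.09,0,0,0],[-1,-0.11,0,0,0],[-1,-0.11,0,0,0]]'
python3 - <<'E'
from h import *
go(.663,.117,.025,-24)
im=env.get_image("scene")[:,:,::-1]; crop(im,220,90,320,220,4.6,"pics/s16.png")
E
```

```text
time_s: 16.95
position: [0.4493, -0.0672, 0.0184]
tool_rot: [[0.001, 0.469, 0.883], [-0.001, 0.883, -0.469], [-1.0, -0.0, 0.001]]
ft_force: [-3.2, 0.8, 8.6]
grip_width: 0.04
time_s: 17.55
position: [0.4502, -0.0676, 0.13]
tool_rot: [[0.005, 0.47, 0.883], [-0.002, 0.883, -0.47], [-1.0, 0.0, 0.005]]
ft_force: [-0.3, 0.8, -4.6]
grip_width: 0.04
az -28.0 q6 4.5 d [0.1057 0.2628 0.1006] yaw -0.070 t 17.55
```

View pics/s16.png

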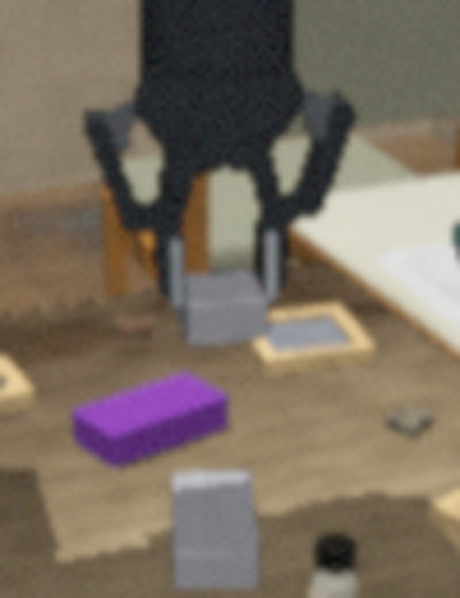

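The square is held and aligned with the jaws. Taking it to block_square.

```bash
python3 -m jog '[[-1,0,0.04,0.015,-0.07],[-1,0,0.08,0.031,-0.07],[-1,0,0.12,0.046,-0.07],[-1,0,0.16,0.061,-0.07],[-1,0,0.2,0.077,-0.07],[-1,0,0.235,0.09,-0.07],[-1,0.01,0.255,0.098,-0.07],[-1,0.03,0.2628,0.1006,-0.07],[-1,0.06,0.2628,0.1006,-0.07],[-1,0.09,0.2628,0.1006,-0.07],[-1,0.1,0.2628,0.1006,-0.07],[-1,0.1,0.2628,0.1006,-0.07]]'
python3 - <<'E'
from h import *
go(.663,.117,.004,-24)
im=env.get_image("scene")[:,:,::-1]; crop(im,235,90,335,190,6,"pics/s17.png")
E
```

```text
time_s: 18.8
position: [0.6601, 0.1174, 0.0249]
tool_rot: [[-0.005, 0.407, 0.913], [-0.0, 0.913, -0.407], [-1.0, -0.002, -0.005]]
ft_force: [-0.3, -0.5, -3.2]
grip_width: 0.0397
az -24.0 q6 24.0 d [0.0209 0.0008 0.0029] yaw -0.000 t 18.8
```

View pics/s17.png

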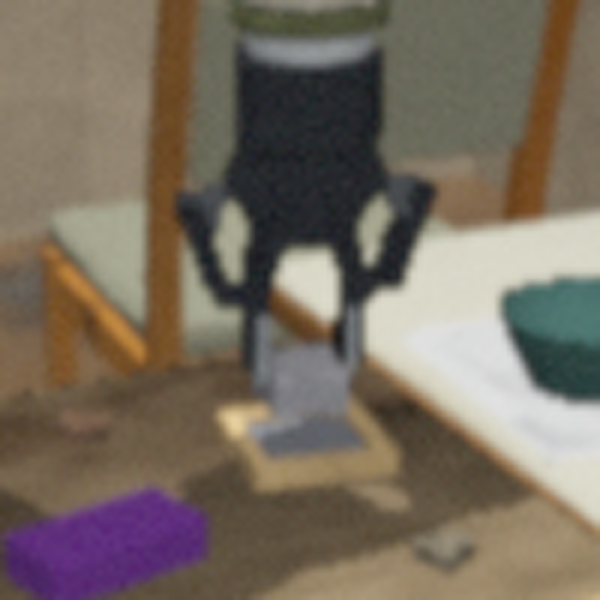

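```bash
python3 -m jog '[[-1,0.005,0.001,0.003,0],[-1,0.012,0.001,0.003,0],[-1,0.016,0.001,0.003,0],[-1,0.019,0.001,0.003,0],[-1,0.019,0.001,0.003,0],[-1,0.019,0.001,0.003,0]]'; python3 -m jog '[[-1,0.0015,0,0,0],[-1,0.0015,0,0,0]]'; python3 -m jog '[[-1,0.001,0,0,0],[-1,0.001,0,0,0]]'
python3 - <<'E'
from h import *
im=env.get_image("scene")[:,:,::-1]; crop(im,235,90,335,190,6,"pics/s18.png")
E
```

```text
time_s: 19.45
position: [0.6647, 0.1172, 0.0087]
tool_rot: [[0.0, 0.407, 0.914], [-0.0, 0.914, -0.407], [-1.0, 0.0, 0.0]]
ft_force: [-0.0, -0.4, -3.4]
grip_width: 0.0401
time_s: 19.65
position: [0.6646, 0.1172, 0.007]
tool_rot: [[-0.0, 0.407, 0.914], [-0.0, 0.914, -0.407], [-1.0, -0.0, -0.0]]
ft_force: [-0.5, 0.2, -3.6]
grip_width: 0.0396
time_s: 19.85
position: [0.6645, 0.1172, 0.0059]
tool_rot: [[-0.0, 0.407, 0.913], [-0.0, 0.913, -0.407], [-1.0, -0.0, -0.0]]
ft_force: [0.2, -0.1, -4.4]
grip_width: 0.0398
```

View pics/s18.png

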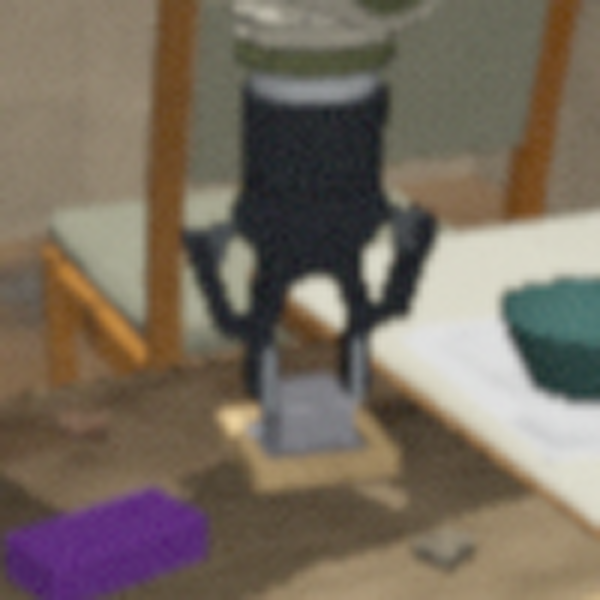

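Centred. I'll keep lowering in 1 mm steps until it touches.

```bash
python3 -m jog '[[-1,0.002,0,0,0],[-1,0.002,0,0,0]]';python3 -m jog '[[-1,0.001,0,0,0],[-1,0.001,0,0,0]]';python3 -m jog '[[-1,0.001,0,0,0],[-1,0.001,0,0,0]]'
```

```text
time_s: 20.1
position: [0.6644, 0.1172, 0.0037]
tool_rot: [[-0.001, 0.407, 0.913], [0.0, 0.913, -0.407], [-1.0, -0.0, -0.0]]
ft_force: [0.7, -0.4, -4.1]
grip_width: 0.0399
time_s: 20.3
position: [0.6645, 0.1172, 0.0029]
tool_rot: [[-0.0, 0.407, 0.914], [-0.0, 0.914, -0.407], [-1.0, -0.0, -0.0]]
ft_force: [0.6, -0.0, -3.0]
grip_width: 0.0396
time_s: 20.5
position: [0.6647, 0.1172, 0.0025]
tool_rot: [[0.0, 0.407, 0.914], [-0.0, 0.914, -0.407], [-1.0, 0.0, 0.0]]
ft_force: [-1.9, 0.3, 0.5]
grip_width: 0.04
```

```bash
python3 -m jog '[[-1,0.0005,0,0,0],[-1,0.0005,0,0,0]]'
```

```text
time_s: 20.7
position: [0.6647, 0.1173, 0.0025]
tool_rot: [[0.001, 0.407, 0.914], [-0.0, 0.914, -0.407], [-1.0, 0.0, 0.001]]
ft_force: [-2.5, 0.4, 5.7]
grip_width: 0.0399
```

```bash
python3 -m jog '[[-1,-0.0005,0,0,0],[0.3,-0.0005,0,0,0],[0.6,-0.0005,0,0,0],[0.6,-0.0005,0,0,0],[0.6,-0.0005,0,0,0],[0.6,-0.03,0,0,0],[0.6,-0.07,0,0,0],[0.6,-0.11,0,0,0],[0.6,-0.12,0,0,0]]'
python3 - <<'E'
from h import *
im=env.get_image("scene")[:,:,::-1]; crop(im,235,90,335,190,6,"pics/s19.png")
im=env.get_image("top")[:,:,::-1]; crop(im,165,90,325,210,5,"pics/t19.png")
E
```

```text
time_s: 21.6
position: [0.6664, 0.1173, 0.1267]
tool_rot: [[0.008, 0.407, 0.914], [0.0, 0.914, -0.407], [-1.0, 0.003, 0.008]]
ft_force: [0.4, -0.4, 0.1]
grip_width: 0.0687
```

View pics/s19.png

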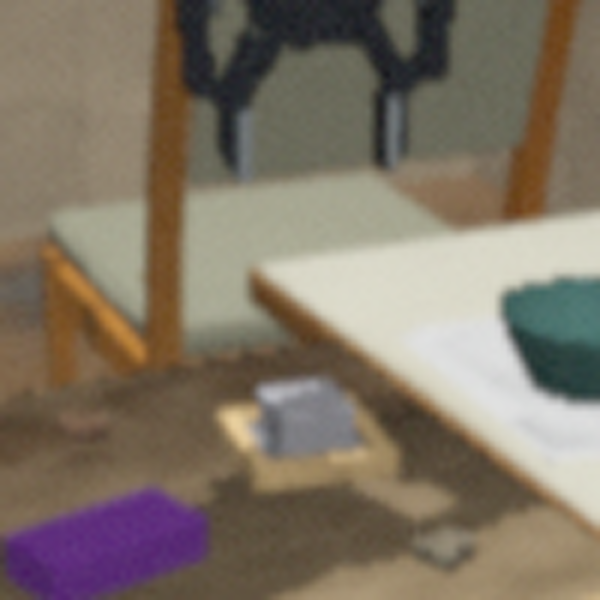

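View pics/t19.png

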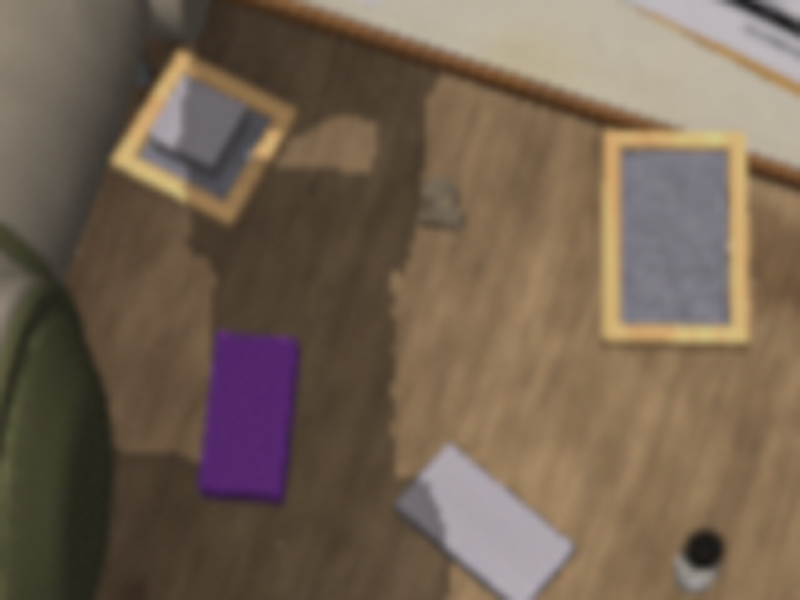

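Run:
```python
from h import *
f=lambda p:np.array([165,90])+(np.array(p,float)+.5)/5-.5
s=ray("top",f([(185,78),(250,108),(210,170),(150,138)]),.032);print(s,s.mean(0))
o=ray("top",f([(448,443),(398,500),(522,599),(574,547)]),.024);print(o.round(4),o.mean(0),[np.linalg.norm(o[i]-o[i-1]).round(4) for i in range(4)])
d=o[0]-o[3]+o[1]-o[2]; az=np.degrees(np.arctan2(d[1],d[0])); print(az)
c=o.mean(0); go(c[0],c[1],.12,az-90)
```

```text
[[0.68763512 0.12802588]
 [0.6726963  0.08978888]
 [0.63397939 0.10796751]
 [0.65008433 0.14333604]] [0.66109879 0.11727958]
[[ 0.4912 -0.0364]
 [ 0.4574 -0.0122]
 [ 0.4092 -0.0826]
 [ 0.4396 -0.1083]] [ 0.44934121 -0.05987346] [np.float64(0.0885), np.float64(0.0415), np.float64(0.0854), np.float64(0.0398)]
54.93736004264951
az -24.0 q6 24.0 d [ 0.0025 -0.2497 -0.1253] yaw 0.193 t 21.7
```

The square is in, within 2 mm of its block centre. Now the oblong.

```bash
python3 -m jog '[[0.8,0,-0.04,-0.02,0.05],[0.8,0,-0.08,-0.04,0.1],[0.8,0,-0.12,-0.06,0.15],[0.8,0,-0.16,-0.08,0.2],[0.8,0,-0.2,-0.1,0.21],[0.8,0,-0.235,-0.118,0.21],[0.8,0.02,-0.2497,-0.1258,0.21],[0.8,0.05,-0.2497,-0.1258,0.21],[0.8,0.08,-0.2497,-0.1258,0.21],[0.8,0.08,-0.2497,-0.1258,0.21],[0.8,0.08,-0.2497,-0.1258,0.21]]'
python3 - <<'E'
from h import *
go(.448,-.06,-.006,-36)
im=env.get_image("scene")[:,:,::-1]; crop(im,220,130,320,230,6,"pics/s20.png")
E
```

```text
time_s: 22.8
position: [0.4476, -0.0595, 0.0411]
tool_rot: [[-0.002, 0.588, 0.809], [0.001, 0.809, -0.588], [-1.0, -0.001, -0.002]]
ft_force: [0.7, -0.7, -0.4]
grip_width: 0.0768
az -36.0 q6 13.4 d [ 0.0471 -0.0002  0.0007] yaw -0.001 t 22.8
```

View pics/s20.png

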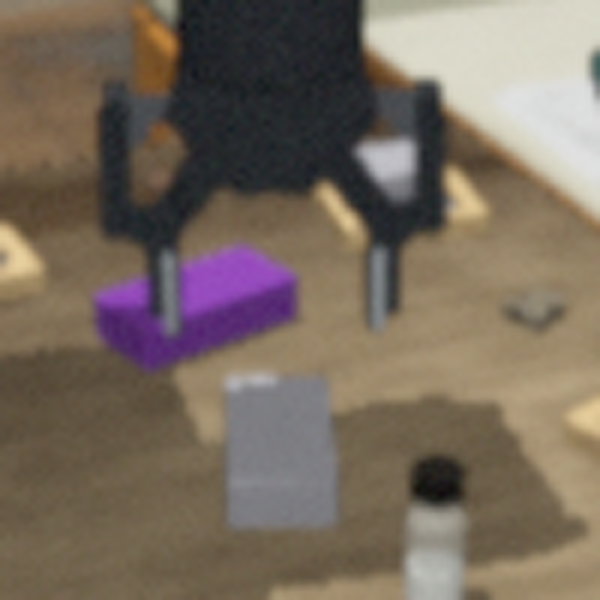

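```bash
python3 -m jog '[[0.8,0.01,0,0.003,0],[0.8,0.025,0,0.003,0],[0.8,0.04,0,0.003,0],[0.8,0.047,0,0.003,0],[0.8,0.048,0,0.003,0],[0.8,0.048,0,0.003,0],[0.8,0.048,0,0.003,0]]'
python3 - <<'E'
from h import *
go(.448,-.06,-.006,-36)
im=env.get_image("scene")[:,:,::-1]; crop(im,220,130,320,230,6,"pics/s21.png")
E
```

```text
time_s: 23.55
position: [0.4509, -0.0616, -0.0059]
tool_rot: [[0.001, 0.588, 0.809], [-0.0, 0.809, -0.588], [-1.0, 0.0, 0.001]]
ft_force: [0.4, 0.6, 0.0]
grip_width: 0.077
az -36.0 q6 13.3 d [ 0.0001 -0.0004 -0.0033] yaw -0.001 t 23.55
```

View pics/s21.png

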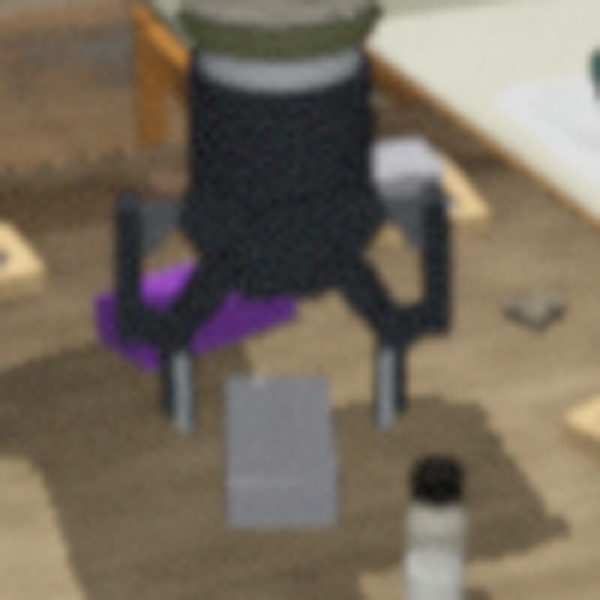

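Run:
```python
from h import *
P=env.observe()['position'];u=np.array([.809,-.588,0])*.042
for z in(.0,.01,.02,.03):print(z,((proj("scene",[[P[0],P[1],z]+u,[P[0],P[1],z]-u,[.448,-.06,z]])-[220,130])*6).round(0).tolist())
```

```text
0.0 [[377.0, 470.0], [183.0, 474.0], [272.0, 472.0]]
0.01 [[377.0, 450.0], [182.0, 454.0], [272.0, 452.0]]
0.02 [[377.0, 430.0], [181.0, 434.0], [272.0, 432.0]]
0.03 [[378.0, 409.0], [180.0, 413.0], [271.0, 412.0]]
```

```bash
python3 -m jog '[[0.8,0.005,0,0,0],[0.8,0.005,0,0,0],[0.2,0.005,0,0,0],[-1,0.005,0,0,0],[-1,0.005,0,0,0],[-1,0.005,0,0,0],[-1,0.005,0,0,0],[-1,0.005,0,0,0],[-1,0.005,0,0,0],[-1,0.005,0,0,0]]' 90; python3 -m jog '[[-1,-0.005,0,0,0],[-1,-0.015,0,0,0],[-1,-0.03,0,0,0],[-1,-0.05,0,0,0],[-1,-0.08,0,0,0],[-1,-0.11,0,0,0],[-1,-0.12,0,0,0],[-1,-0.12,0,0,0]]'
python3 - <<'E'
from h import *
go(.6265,-.1535,.03,-86.7)
im=env.get_image("scene")[:,:,::-1]; crop(im,220,90,320,220,4.6,"pics/s22.png")
E
```

```text
time_s: 24.6
position: [0.45, -0.0612, -0.0109]
tool_rot: [[-0.001, 0.588, 0.809], [0.0, 0.809, -0.588], [-1.0, -0.0, -0.001]]
ft_force: [-2.7, 1.1, 10.0]
grip_width: 0.0436
time_s: 25.4
position: [0.4508, -0.0616, 0.1094]
tool_rot: [[0.002, 0.588, 0.809], [-0.001, 0.809, -0.588], [-1.0, 0.001, 0.002]]
ft_force: [-0.8, -0.7, -6.4]
grip_width: 0.0434
az -36.0 q6 13.3 d [0.0799 0.029  0.1959] yaw 0.884 t 25.4
```

View pics/s22.png

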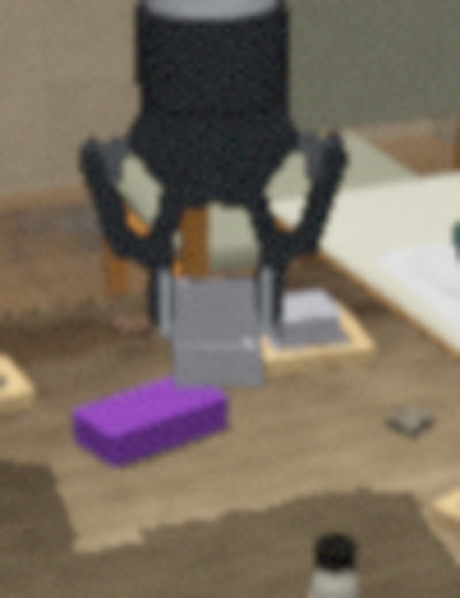

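The oblong is held and level. Carrying it to block_oblong with the turn.

```bash
python3 -m jog '[[-1,0,0.003,0.02,0.08],[-1,0,0.007,0.045,0.18],[-1,0,0.011,0.075,0.28],[-1,0,0.015,0.105,0.38],[-1,0,0.02,0.135,0.48],[-1,0,0.024,0.165,0.58],[-1,0,0.029,0.185,0.68],[-1,0,0.029,0.1959,0.78],[-1,0.01,0.029,0.1959,0.86],[-1,0.03,0.029,0.1959,0.884],[-1,0.055,0.029,0.1959,0.884],[-1,0.07,0.029,0.1959,0.884],[-1,0.07,0.029,0.1959,0.884],[-1,0.07,0.029,0.1959,0.884]]'
python3 - <<'E'
from h import *
go(.6265,-.1535,.02,-86.7)
im=env.get_image("scene")[:,:,::-1]; crop(im,280,110,400,230,5,"pics/s23.png")
im=env.get_image("top")[:,:,::-1]; crop(im,250,90,370,190,5,"pics/t23.png")
E
```

```text
time_s: 26.85
position: [0.6256, -0.1531, 0.0373]
tool_rot: [[-0.002, 0.998, 0.058], [0.001, 0.058, -0.998], [-1.0, -0.002, -0.001]]
ft_force: [0.4, -0.3, -4.2]
grip_width: 0.0434
az -86.7 q6 62.4 d [0.0173 0.0009 0.0005] yaw 0.000 t 26.85
```

View pics/s23.png

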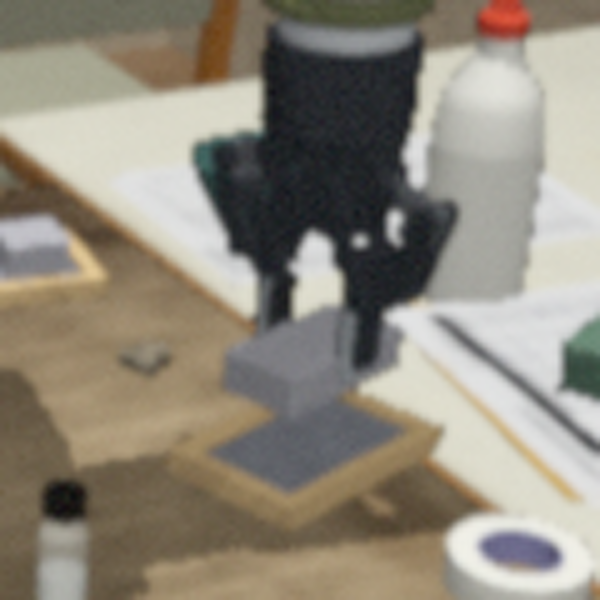

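View pics/t23.png

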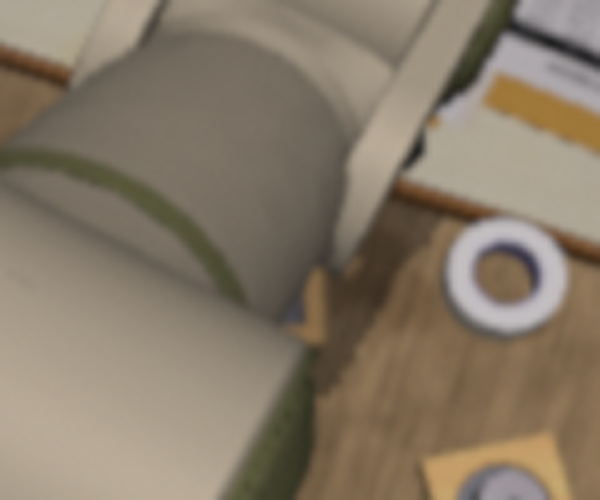

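```bash
python3 -m jog '[[-1,0.005,0.001,0,0],[-1,0.012,0.001,0,0],[-1,0.02,0.001,0,0],[-1,0.027,0.001,0,0],[-1,0.031,0.001,0,0],[-1,0.031,0.001,0,0],[-1,0.031,0.001,0,0]]'
python3 - <<'E'
from h import *
go(.6265,-.1535,-.003,-86.7)
im=env.get_image("scene")[:,:,::-1]; crop(im,280,110,400,230,5,"pics/s24.png")
E
```

```text
time_s: 27.65
position: [0.6271, -0.1532, 0.0076]
tool_rot: [[0.0, 0.998, 0.058], [-0.0, 0.058, -0.998], [-1.0, 0.0, 0.0]]
ft_force: [0.5, -0.7, -5.4]
grip_width: 0.0432
az -86.7 q6 62.5 d [ 0.0106 -0.0006  0.0002] yaw 0.000 t 27.65
```

View pics/s24.png

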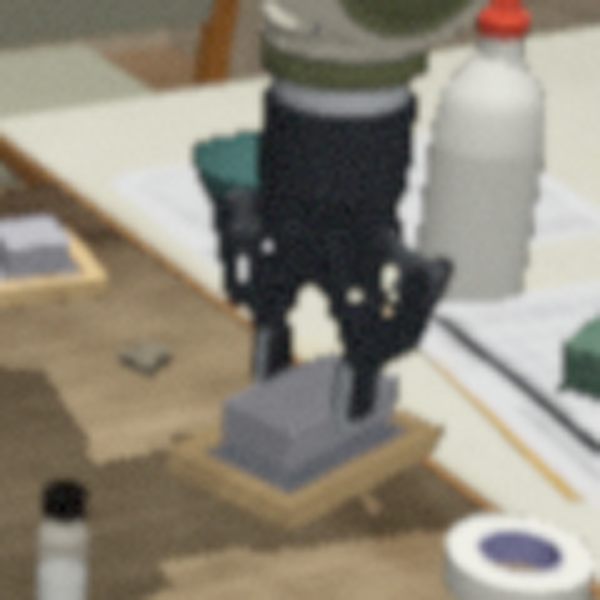

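```bash
python3 -m jog '[[-1,0.003,0,0,0],[-1,0.006,0,0,0],[-1,0.008,0,0,0],[-1,0.008,0,0,0],[-1,0.008,0,0,0]]'; python3 -m jog '[[-1,0.001,0,0,0],[-1,0.001,0,0,0]]';python3 -m jog '[[-1,0.001,0,0,0],[-1,0.001,0,0,0]]'
```

```text
time_s: 28.2
position: [0.627, -0.1532, -0.0005]
tool_rot: [[-0.0, 0.998, 0.058], [-0.0, 0.058, -0.998], [-1.0, -0.0, 0.0]]
ft_force: [0.6, -0.3, -5.4]
grip_width: 0.0433
time_s: 28.4
position: [0.627, -0.1532, -0.0015]
tool_rot: [[-0.0, 0.998, 0.058], [0.0, 0.058, -0.998], [-1.0, -0.0, -0.0]]
ft_force: [0.4, 0.7, -4.6]
grip_width: 0.0435
time_s: 28.6
position: [0.6269, -0.1532, -0.0026]
tool_rot: [[-0.0, 0.998, 0.058], [0.0, 0.058, -0.998], [-1.0, -0.0, -0.0]]
ft_force: [0.0, -0.3, -4.6]
grip_width: 0.0434
```

```bash
python3 -m jog '[[-1,0.001,0,0,0],[-1,0.001,0,0,0]]';python3 -m jog '[[-1,0.0005,0,0,0],[-1,0.0005,0,0,0]]'
python3 - <<'E'
from h import *
im=env.get_image("scene")[:,:,::-1]; crop(im,280,110,400,230,5,"pics/s25.png")
E
```

```text
time_s: 28.8
position: [0.627, -0.1532, -0.0029]
tool_rot: [[0.0, 0.998, 0.058], [-0.0, 0.058, -0.998], [-1.0, 0.0, 0.0]]
ft_force: [-2.3, 0.9, 1.5]
grip_width: 0.0441
time_s: 29.0
position: [0.627, -0.1532, -0.0029]
tool_rot: [[0.001, 0.998, 0.058], [-0.0, 0.058, -0.998], [-1.0, 0.001, 0.0]]
ft_force: [-4.1, 1.3, 5.9]
grip_width: 0.0436
```

View pics/s25.png

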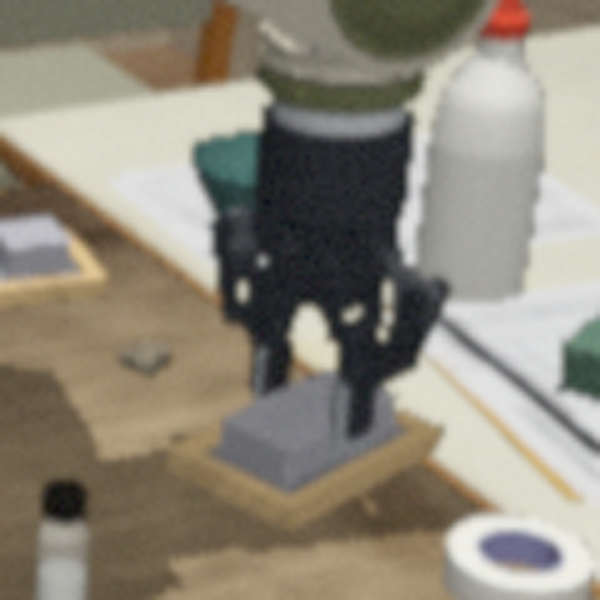

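It touched at -0.0029, against -0.003 computed, so it's on the recess floor. Releasing, then moving clear so the top camera can see everything.

```bash
python3 -m jog '[[-1,-0.0005,0,0,0],[0.3,-0.0005,0,0,0],[0.7,-0.0005,0,0,0],[0.7,-0.0005,0,0,0],[0.7,-0.0005,0,0,0],[0.7,-0.03,0,0,0],[0.7,-0.07,0,0,0],[0.7,-0.12,0,0,0],[0.7,-0.17,0,0,0],[0.7,-0.17,-0.05,-0.05,0],[0.7,-0.17,-0.1,-0.1,0],[0.7,-0.17,-0.2,-0.25,0],[0.7,-0.17,-0.3,-0.45,0],[0.7,-0.17,-0.3,-0.45,0],[0.7,-0.17,-0.3,-0.45,0],[0.7,-0.17,-0.3,-0.55,0],[0.7,-0.17,-0.3,-0.6,0],[0.7,-0.17,-0.3,-0.6,0],[0.7,-0.17,-0.3,-0.6,0],[0.7,-0.17,-0.3,-0.6,0]]'
python3 - <<'E'
from h import *
im=env.get_image("scene")[:,:,::-1]; crop(im,140,110,440,270,2.6,"pics/s26.png")
im=env.get_image("top")[:,:,::-1]; cv2.imwrite("pics/topf.png",im); crop(im,150,95,375,215,3.5,"pics/t26.png")
E
```

```text
time_s: 31.05
position: [0.3404, 0.3093, 0.1663]
tool_rot: [[0.001, 0.998, 0.058], [0.0, 0.058, -0.998], [-1.0, 0.001, -0.0]]
ft_force: [1.6, -0.0, 1.3]
grip_width: 0.0727
```

View pics/s26.png

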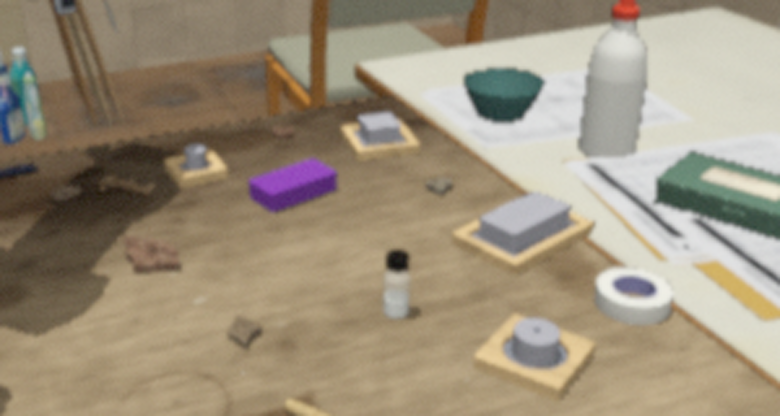

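View pics/t26.png

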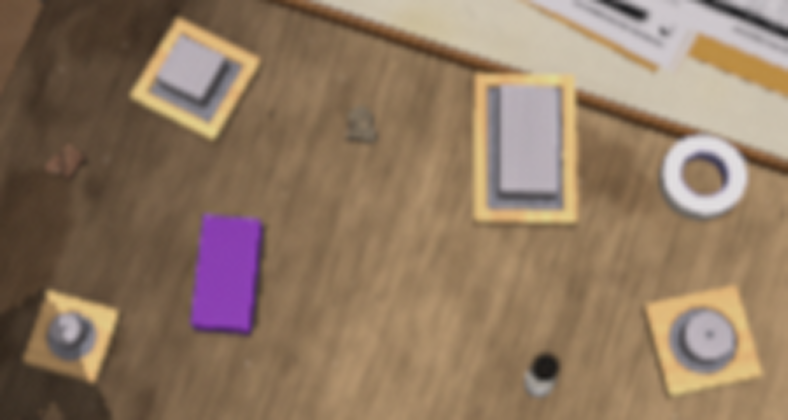

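Run:
```python
from h import *
f=lambda p:np.array([150,95])+(np.array(p,float)+.5)/3.5-.5
B=dict(ob=(.6265,-.1535),sq=(.663,.117),rd=(.479,-.301),sm=(.4414,.189))
for n,c in dict(ob=[(500,83),(558,84),(559,191),(499,190)],sq=[(184,35),(231,65),(204,102),(157,72)],rd=[(710,335)],sm=[(69,328)]).items():
    w=ray("top",f(c),.032); m=w.mean(0); print(n,m.round(4),((m-B[n])*1000).round(1),[np.linalg.norm(w[i]-w[i-1]).round(4) for i in range(len(w))])
a=cv2.imread("pics/top0.png").astype(float);b=cv2.imread("pics/topf.png").astype(float)
print("vial/tape diff",abs(a-b)[190:212,295:315].mean(),abs(a-b)[130:160,335:368].mean())
print(ray("top",f((545,367)),.061),ray("top",f((705,173)),.019))
```

```text
ob [ 0.6265 -0.1542] [ 0.  -0.7] [np.float64(0.0896), np.float64(0.0462), np.float64(0.0896), np.float64(0.0469)]
sq [0.6615 0.1153] [-1.5 -1.7] [np.float64(0.0379), np.float64(0.0461), np.float64(0.0377), np.float64(0.0458)]
rd [ 0.4777 -0.3007] [-1.3  0.3] [np.float64(0.0)]
sm [0.4423 0.1864] [ 0.9 -2.6] [np.float64(0.0)]
vial/tape diff 2.506060606060606 2.0427609427609426
[[ 0.43612571 -0.17278277]] [[ 0.6128401  -0.29673248]]
```

All four weights measure within 3 mm of their block centres, and the vial and tape haven't moved. The arm is clear, so I'm handing in.

```bash
python3 -c "
from rig import env
print(env.close_job())"
```

```text
the job is handed in; nothing more can be done
None
```

I took the pile apart from the top down (small, round, square, oblong). Each weight went into its own block, lowered until it touched the felt before I let go, and I handed the job in at about 31 s of the 106 s allowed; no verdict was reported.

- **Position:** in the last top view the weights lay about 0.7 mm (oblong), 2.3 mm (square), 1.3 mm (round) and 2.8 mm (small) from their block centres. All four looked flat in the recesses.
- **Height:** the weights touched the floor within about 0.5 mm of the height I had worked out. I did not measure tilt.
- **Vial and tape:** both were where they started, to within about 0.5 mm in the image, and the vial was standing. The arm was clear of everything at hand-in.

**Disagreement:** in the pictures the fingertips stood about 33 mm farther back along the tool than the stated tool data, so I used the heights seen in the images. The square's corners, picked by hand, gave sides of about 38 and 46 mm instead of 42, so its centre is the least certain, by a few millimetres at most.

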